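Walk the pressing block up to close a dowelled frame joint

ROBOT

A 6-joint arm with a two-finger parallel gripper is mounted at the origin on the work surface. World frame = base frame: x ahead of the robot, y to its left, z up, the work surface at z = 0. Lengths are in m, angles in rad, forces in N, time in s.
With the tool pointing down it reaches from about 0.25 to 0.775 m from the base axis. Payload 4 kg.
Tool frame: the origin (TCP) lies on the centre line of the jaws, within the pads' length; the fingertips stand r.nose_length ahead of it and the grasp point (between the pads) is the TCP (r.nose_length is the distance from the TCP to the fingertips, in m); x points along the fingers, y is the direction in which the jaws open and shut, and the axes are right-handed (so a half turn about x gives the same grasp; the last joint's range is limited). The gripper opens to 94 mm and grips with 3 to 60 N. Pads are 16 mm wide; open, the fingers measure 119 mm over their backs; the gripper's body (75 mm by 177 mm) begins 78 mm behind the grasp point.
Start: joints at [-1.293, 0.087, 1.371, -0, 1.684, -0.103], TCP at [0.204, -0.511, 0.225] pointing down, gripper open.
Joint ranges: [-3.1, 3.1], [-0.76, 2.03], [0.27, 2.55], [-1.08, 4.22], [0.17, 2.65], [-2.57, 2.57]. Speed limits (rad/s): [2.79, 2.79, 3.14, 3.14, 3.14, 3.14].

INTERFACE

Orientations are given as a rotation vector (axis times angle).
In Python, from cell import r gives the robot as it stands. The module is installed in compiled form; this text tells all that it offers.
- The arm moves only by the tool send_rows, never from a script. Its argument "plan" is a list of rows, each an object of numbers: "x", "y", "z": the shift along the tool's x, y, z in units of 25 mm (1.0 is 25 mm); "wx", "wy", "wz": the turn, a rotation vector about the tool's x, y, z in units of 8 degrees (1.0 is 8 degrees); "fingers": the finger opening in mm, from 0 to 94. In form: [{"x": .., "y": .., "z": .., "wx": .., "wy": .., "wz": .., "fingers": ..}, ...]. A call has 1 to 12 rows; each row is the pose to reach, as a shift and turn from the pose commanded when the call began, along the tool's axes at that moment; what a row does not reach only later rows make up. A row lasts 1/10 s, in which the tool goes at most 50 mm and 8.59 degrees, less where a joint would pass 70% of its speed; a pose out of reach is approached as far as the arm can. A call with a gripper value outside its range is refused whole. The fingers move at their own pace and stop on an object; "newtons" is the grip in N (left out, the last holds). Time passes only in rows, so rows that repeat a pose let the fingers close. It gives the time, the measured TCP pose, the force and the opening at its end, in the units of the state.
- r.get_obs(): the state, without advancing time (a new reading comes with each control period).
- r.snapshot(name): name is "side" or "top" or "wrist"; returns a dict with "pixels" (480x640x3 uint8, blue, green, red), "K" (3x3 intrinsics, pixels), "world_from_camera" (4x4, takes a point from camera to world coordinates); the wrist camera has in their place "T_tool_cam" (4x4, takes a point from camera to tool coordinates, whose origin is the TCP and whose axes are the tool frame's). Camera axes: x right, y up, looking along -z (the intrinsics and any distortion apply to the point x, -y, -z); pixel columns grow to the right and rows downward; lengths in m; the calibration is good to about 2 mm. A picture is of the moment at which its call begins: read the wrist's pose just before it. There is no depth.
- r.finish_job(): hands the job in, once; it reports no verdict.
Trained networks look in a picture, given as the dict that the camera call returned (one of the last four; its "shot" number tells which), for a name from the list of things; names that differ only in an ending like _2 or _b are one class to them, and where a whole thing is asked for, a point or a joint stands for the part that bears it (a point fixed in the world has none). Each returns a list of dicts, best first, with "conf" (0 to 1); they miss things now and then, are a little off and sometimes report something else, mostly with a low value. They report only what shows in the picture. A call takes as long as a camera call. They do not tell look-alikes from the thing itself.
- r.recognise(picture, query): "rect" ([left, top, right, bottom] in pixels, round what is visible of it).
The state is a dict: "t": time; "joint_pos": joint angles; "joint_velocities": joint speeds; "joint_efforts": joint torques, N m; "position": TCP position; "orientation": TCP orientation; "wrist_force": force on the tool from outside, world axes, zero at the start; "ft_torque": the same for the moment, N m; "opening": opening from 0.0 (shut) to 1.0 (fully open).
Only numpy, scipy, OpenCV 4.12 (cv2) and the standard library are available. Lean on these libraries where they do the work, as an engineer would, in place of code of your own. Each camera call takes 0.05 s, during which the arm holds its last target.

TASK

Close the two dowelled joints: walk the heavy pressing block forward with alternate pushes on its two yellow rear corner plates until its front face has driven both pine rails fully home against the leg. Press the left rail home first and then the right, leaning on each for a moment with some 15 N once it has stopped (the pine dents above 25 N), and leave the block square against both rail ends. Keep the block flat on the bench and never more than about 25 degrees out of square, work the rails only through it, keep off the gauge on its back, and leave the other things on the bench where they are.

Things in the scene. Friction and masses are not known exactly. Their poses are not given: they have to be found in the camera images.
- jig: Aluminium fence, 60 mm high, fixed to the bench with two steel end stops; the pine leg (45 x 260 mm, 45 high) is clamped in it parallel to the fence. Origin on the bench, x pointing away from the robot square to the fence, y left along it, z up. The leg's near face lies within 12 mm of x = 0, differently each time and not measured, so where the rails come home has to be felt.
- rail_left: Left pine rail, 90 x 40 mm, 40 high, lying along the jig's x at y = +70 mm, on the near side of the leg. Origin under the middle of its far end; axes as the jig's; near end face at x = -90 mm. Its dark dowels show in the gap to the leg, 8 to 16 mm at the start. It slides only along x with about 2 N of friction, stays where it is left, and stops hard when its far end meets the leg.
- rail_right: Right pine rail, 90 x 40 mm, 40 high, lying along the jig's x at y = -70 mm, on the near side of the leg. Origin under the middle of its far end; axes as the jig's; near end face at x = -90 mm. Its dark dowels show in the gap to the leg, 8 to 16 mm at the start. It slides only along x with about 2 N of friction, stays where it is left, and stops hard when its far end meets the leg.
- block: Heavy dark wooden block, steel sole and front, 92 deep (x) x 190 wide (y) x 50 mm high, 0.9 to 1.3 kg, friction on the bench 0.5 to 0.7, too wide to grip. Origin: middle of its underside; x to its front face (at +46 mm; rear face -46 mm), y left, z up. Yellow rear push plates at y = 54 to 93 mm either side, 7 to 47 mm high, with yellow strips above. Starts 15 to 80 mm short of the rails, askew.
- gauge: Fragile black gauge box, glass scale on top, fixed to the middle of the block's rear face: y = -48 to +48 mm of the block, from the rear face to 72 mm behind the block's origin, 10 to 46 mm high. Its origin and axes are the block's own. Not to be touched.
- block_front_left (a point): Left front corner of the block, 25 mm up, at x = +46, y = +95 mm of the block.
- block_front_right (a point): Right front corner of the block, 25 mm up, at x = +46, y = -95 mm of the block.
- glue_bottle: cream glue bottle, black cap, 52 mm across, 150 mm tall, standing to the left of the rails; origin under its centre
- dowel_cup: clear plastic cup, 72 mm across, 55 mm tall, standing to the right of the rails; origin under its centre
- mallet: joiner's wooden mallet lying on its side, about 290 mm long, 55 mm high; leave it alone
- tape_measure: yellow tape measure, 70 x 65 x 35 mm; leave it alone
- try_square: try square lying flat, dark wooden stock and steel blade, about 185 x 130 mm, 20 mm high; leave it alone
Things that resemble listed ones, but are neither listed nor needed, are in the scene too. What is shaped like the block but green is not meant.

How it is judged:
On the way, in this order (a step that is already met when the one before it is completed fails the run):
1. the block presses the left rail home with more than 9 N (contact force between block and rail_left above 9 N), for 0.15 s.
2. then it presses the right rail home with more than 9 N (contact force between block and rail_right above 9 N), for 0.15 s.
At the end, for the whole second after the job is handed in: Both rails have been closed up (each moved by more than 6 mm, after being pressed home); the block stands flat and at rest with both front corners no more than 4 mm short of the rail ends, square to the jig within 0.05 rad and centred on it within 20 mm (distance of each of rail_right, rail_left from where it was at the start of the episode above 0.006 m and x of block_front_right in the frame of rail_right above -0.094 m and x of block_front_left in the frame of rail_left above -0.094 m and y of block in the frame of jig between -0.02 and 0.02 m and angle between the x axis of block and the x axis of jig, either way round below 0.05 rad and angle between block's own z axis and vertical below 0.04 rad and height (world z) of block below 0.004 m and linear speed of block below 0.005 m/s); the robot touches nothing.
It fails at once if a rail is pressed by the block with more than 25 N (contact force between block and rail_left above 25 N or contact force between block and rail_right above 25 N).
It fails at once if the robot pushes on the gauge (contact force between any of the arm, the fingers and gauge above 1 N).
It fails at once if the robot pushes on a rail directly (contact force between any of the arm, the fingers and rail_left above 1 N or contact force between any of the arm, the fingers and rail_right above 1 N).
It fails at once if the block is swung more than 0.5 rad out of square, tipped or lifted (angle between the x axis of block and the x axis of jig, either way round above 0.5 rad or angle between block's own z axis and vertical above 0.1 rad or height (world z) of block above 0.01 m).
It fails at once if another thing on the bench is moved by more than 15 mm (distance of any of glue_bottle, dowel_cup, mallet, tape_measure, try_square from where it was at the start of the episode above 0.015 m).
It also fails if it takes over 67 s, if anything falls off the work surface, if the arm or the gripper's body presses on something with over 40 N, if the wrist force passes 120 N, or if a joint passes its speed limit or range.

## Working session

There is one attempt and no reset: what is moved stays moved. The work goes in short steps, Python scripts to look and compute and a tool call to move; the robot and the scene stay as the last step left them, time stands still between calls to the robot, and variables do not carry over. Pictures are saved under pics/ and viewed, and the job is handed in when it is done.

Besides the shell and the picture viewer there is one more tool, called as name([rows], argument=value, ...), one row to a line, values as JSON. send_rows: Moves the arm, as the interface text tells. Its arguments: {"type":"object","properties":{"plan":{"type":"array","items":{"type":"object","properties":{"x":{"type":"number"},"y":{"type":"number"},"z":{"type":"number"},"wx":{"type":"number"},"wy":{"type":"number"},"wz":{"type":"number"},"fingers":{"type":"number"}}}},"newtons":{"type":"number"}},"required":["plan"]}

```bash
mkdir -p pics; ls
python3 - <<'E'
from cell import r
import cv2
o=r.get_obs();print(o); print(r.nose_length)
for n in("top","side"):
    s=r.snapshot(n);cv2.imwrite(f"pics/{n}0.png",s["pixels"]);print(n,s["K"],s["world_from_camera"],[k for k in s])
    for q in("block","rail_left","rail_right","jig","gauge","glue_bottle","dowel_cup","mallet"):
        print(q,[(d['conf'],d['rect']) for d in r.recognise(s,q)][:3])
E
```

```text
pics
{'t': 0.0, 'joint_pos': array([-1.29311001e+00,  8.79398837e-02,  1.37222037e+00, -1.15586196e-05,
        1.68357857e+00, -1.03117759e-01]), 'joint_velocities': array([ 9.02005143e-04,  5.37753965e-04, -2.71056404e-05, -1.09120583e-03,
       -1.21206750e-03, -2.41589831e-03]), 'joint_efforts': array([-1.13170088e-03, -3.40185893e+01, -3.02429545e+01,  7.17499363e-02,
        3.31376377e-02, -1.48148911e-04]), 'position': array([ 0.20426419, -0.51013176,  0.22332957]), 'orientation': array([ 2.0136674 ,  0.39033709, -2.01407457]), 'wrist_force': array([-0.41414468, -0.58217427, -0.31743235]), 'ft_torque': array([0.03300161, 0.06427131, 0.01487743]), 'opening': 0.9964423925913625}
0.019
top [[434.05315698   0.         310.66521263]
 [  0.         434.05315698 250.24872156]
 [  0.           0.           1.        ]] [[ 2.37645605e-02  9.91554569e-01 -1.27494247e-01  4.17812293e-01]
 [-9.99717182e-01  2.36846982e-02 -2.14259694e-03 -4.06268733e-02]
 [ 8.95160979e-04  1.27509107e-01  9.91836996e-01  1.18487365e+00]
 [ 0.00000000e+00  0.00000000e+00  0.00000000e+00  1.00000000e+00]]
[... 932 characters left out ...]
  1.        ]] ['pixels', 'K', 'world_from_camera', 'shot']
block [(0.8, [280.9, 212.6, 345.6, 285.2]), (0.75, [341.4, 287.5, 424.5, 377.6]), (0.73, [386.6, 230.6, 465.9, 273.8])]
rail_left [(0.64, [226.3, 243.0, 266.9, 276.2])]
rail_right [(0.68, [212.7, 263.7, 239.8, 313.7]), (0.64, [248.9, 207.9, 286.3, 231.1])]
jig [(0.72, [183.7, 179.2, 287.1, 281.8])]
gauge [(0.93, [324.8, 236.8, 349.5, 274.2]), (0.81, [385.4, 297.2, 419.9, 338.5]), (0.77, [403.8, 260.5, 448.8, 271.7])]
glue_bottle [(0.74, [212.1, 261.6, 239.0, 314.7])]
dowel_cup [(0.8, [275.4, 169.3, 291.9, 200.1]), (0.45, [390.9, 178.3, 421.4, 208.9])]
mallet [(0.8, [187.3, 392.1, 331.9, 470.4]), (0.47, [324.1, 235.0, 349.6, 272.1])]
```

Run:
```python
import cv2
for n,(a,b,c,d) in(("top",(200,120,420,285)),("side",(170,160,390,325))):
    i=cv2.imread(f"pics/{n}0.png");cv2.imwrite(f"pics/{n}0c.png",cv2.resize(i[b:d,a:c],(800,600),interpolation=cv2.INTER_CUBIC))
```

```text
(no output)
```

View pics/top0.png

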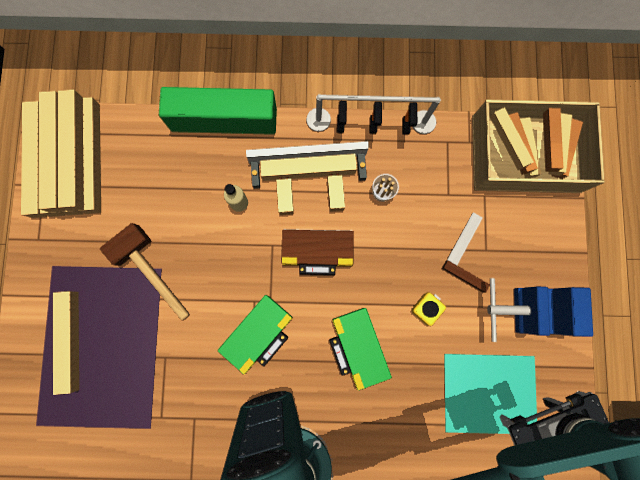

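View pics/top0c.png

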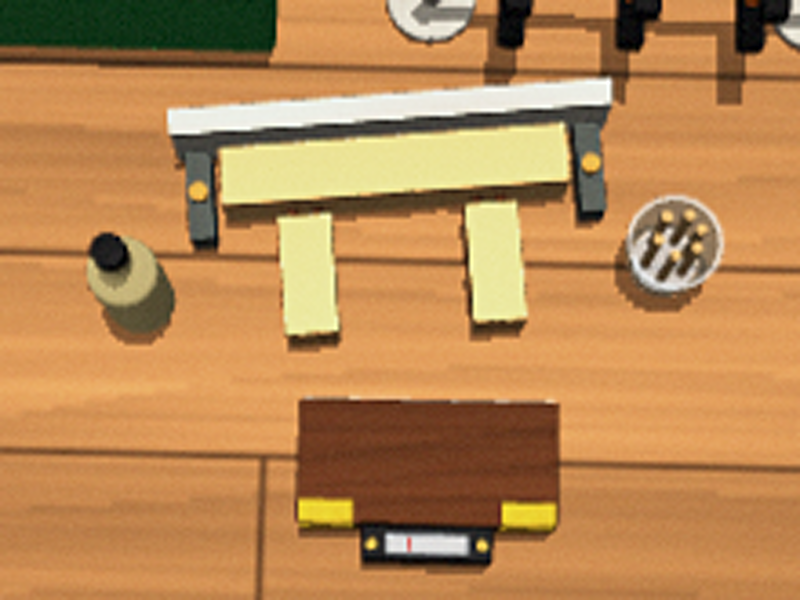

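View pics/side0c.png

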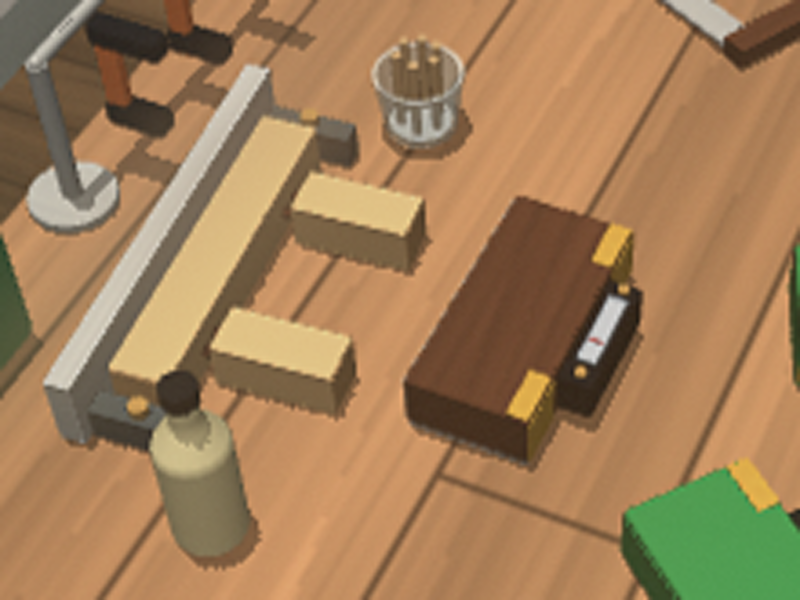

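```bash
cat > h.py <<'E'
import numpy as np, cv2
from scipy.spatial.transform import Rotation as R
from scipy.optimize import least_squares
def proj(P,K,T):
    c=(np.asarray(P)-T[:3,3])@T[:3,:3]
    return np.c_[K[0,2]+K[0,0]*c[:,0]/-c[:,2], K[1,2]-K[1,1]*c[:,1]/-c[:,2]]
def xf(p,L):
    L=np.asarray(L,float);c,s=np.cos(p[2]),np.sin(p[2])
    return np.c_[p[0]+c*L[:,0]-s*L[:,1],p[1]+s*L[:,0]+c*L[:,1],L[:,2]]
def tcpT(o):
    T=np.eye(4);T[:3,:3]=R.from_rotvec(o['orientation']).as_matrix();T[:3,3]=o['position'];return T
E
cat > f0.py <<'E'
from h import *
from cell import r
t=r.snapshot("top");s=r.snapshot("side")
cv=lambda p,a,b:np.array(p)/3.636+[a,b]
tl=cv([(279,214),(331,213),(339,331),(287,334)],200,120)
tr=cv([(465,205),(518,201),(526,320),(473,323)],200,120)
tb=cv([(299,401),(559,404),(557,529),(298,524)],200,120)
sl=cv([(212,352),(237,308),(355,332),(335,378)],170,160)
sr=cv([(293,212),(318,170),(425,203),(408,240)],170,160)
sb=cv([(406,384),(520,197),(632,230),(530,425)],170,160)
rl=lambda dx,y:[(dx,y+.02,.04),(dx,y-.02,.04),(dx-.09,y-.02,.04),(dx-.09,y+.02,.04)]
bl=[(.046,.095,.05),(.046,-.095,.05),(-.046,-.095,.05),(-.046,.095,.05)]
for name,use in(("both",(1,1)),("top",(1,0)),("side",(0,1))):
    def f(p):
        out=[]
        for (cam,l,q,b,u) in((t,tl,tr,tb,use[0]),(s,sl,sr,sb,use[1])):
            if not u: continue
            pr=lambda P:proj(P,cam["K"],cam["world_from_camera"])
            out+=[pr(xf(p[:3],rl(-.0,.07)))-l,pr(xf(p[:3],rl(p[3],-.07)))-q,pr(xf(p[4:7],bl))-b]
        return np.concatenate(out).ravel()
    so=least_squares(f,[.5,0,0,0,.35,0,0]);p=so.x
    c,sn=np.cos(p[2]),np.sin(p[2]);d=p[4:6]-p[:2]
    print(name,np.round(p,4),"rms",np.sqrt(np.mean(so.fun**2)),"block in (left-rail-end) jig frame",d@[c,sn],d@[-sn,c],p[6]-p[2])
E
python3 f0.py
```

```text
both [ 0.7628 -0.0288  0.0956 -0.0011  0.5704 -0.0549  0.011 ] rms 0.8702081737246697 block in (left-rail-end) jig frame -0.19404313998059539 -0.007537429106610749 -0.08460787331455048
top [ 7.648e-01 -3.040e-02  8.750e-02 -6.000e-04  5.710e-01 -5.680e-02
  8.600e-03] rms 0.29035413329074344 block in (left-rail-end) jig frame -0.19528615569711602 -0.009288116561502916 -0.07897542333674645
side [ 0.7607 -0.0259  0.1064 -0.0022  0.5693 -0.052   0.0132] rms 0.716607337757589 block in (left-rail-end) jig frame -0.19301261362287944 -0.0056499432160873764 -0.09318597082631325
```

```bash
cat >> h.py <<'E'
def plan(o,pos,yaw):
    "pos target, jaw(y tool) orientation so that tool z horizontal along world heading; returns units"
    T=tcpT(o)
    # tool x down; choose tool z = heading +x (yaw) or tool y...
    res=[]
    h=np.array([np.cos(yaw),np.sin(yaw),0]);d=np.array([0,0,-1.])
    for zz in (h,-h):
        M=np.c_[d,np.cross(zz,d),zz]
        w=R.from_matrix(T[:3,:3].T@M).as_rotvec()
        res.append(w)
    w=min(res,key=np.linalg.norm)
    return np.round(T[:3,:3].T@(np.array(pos)-T[:3,3])/.025,2),np.round(np.degrees(w)/8,2)
E
python3 - <<'E'
from h import *
from cell import r
o=r.get_obs();print(tcpT(o)[:3,:3].round(3));print(plan(o,(.495,-.130,.15),.09))
s=r.snapshot("wrist");cv2.imwrite("pics/w0.png",s["pixels"]);print(s["K"],s["T_tool_cam"])
E
```

```text
[[ 0.     0.372 -0.928]
 [-0.    -0.928 -0.372]
 [-1.     0.     0.   ]]
(array([  2.98,  -9.81, -16.45]), array([ 2.08, -0.  , -0.  ]))
[[426.87897237   0.         329.36984477]
 [  0.         426.87897237 234.67028544]
 [  0.           0.           1.        ]] [[ 8.85467715e-05  2.70618949e-01 -9.62686541e-01 -1.59759771e-01]
 [ 9.99999864e-01  4.71355657e-04  2.24480682e-04  4.72121950e-04]
 [ 5.14516473e-04 -9.62686430e-01 -2.70618870e-01 -8.00873457e-02]
 [ 0.00000000e+00  0.00000000e+00  0.00000000e+00  1.00000000e+00]]
```

View pics/w0.png

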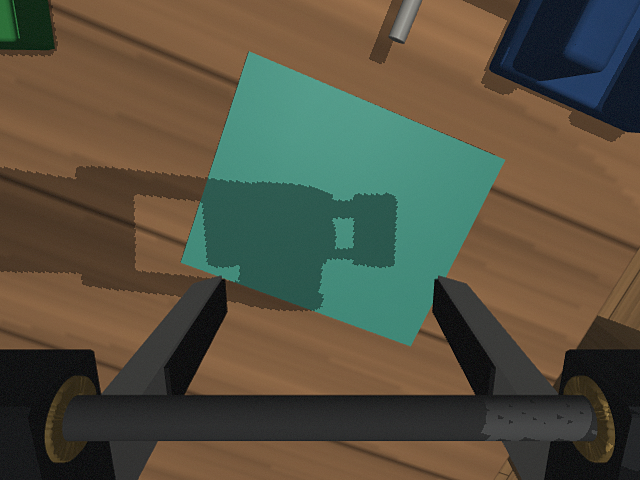

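send_rows([
  {"x": 0,"y": -2,"z": -3.4,"wx": 1,"fingers": 0},
  {"x": 0,"y": -3,"z": -5,"wx": 2.08,"fingers": 0},
  {"x": 0,"y": -4,"z": -6.7,"wx": 2.08,"fingers": 0},
  {"x": 0,"y": -5,"z": -8.4,"wx": 2.08,"fingers": 0},
  {"x": 0,"y": -6,"z": -10,"wx": 2.08,"fingers": 0},
  {"x": 0,"y": -7,"z": -11.7,"wx": 2.08,"fingers": 0},
  {"x": 0,"y": -8,"z": -13.4,"wx": 2.08,"fingers": 0},
  {"x": 0,"y": -9,"z": -15,"wx": 2.08,"fingers": 0},
  {"x": 0,"y": -9.8,"z": -16,"wx": 2.08,"fingers": 0},
  {"x": 0,"y": -9.8,"z": -16,"wx": 2.08,"fingers": 0},
])

```text
$.plan[0]: bad value
```

Run:
```python
from h import *
from cell import r
o=r.get_obs();print(o['t'],o['position'],tcpT(o)[:3,:3].round(3),o['wrist_force'],o['opening'])
s=r.snapshot("wrist");cv2.imwrite("pics/w1.png",s["pixels"])
```

```text
1.05 [ 0.20441262 -0.51062274  0.22449899] [[ 0.     0.372 -0.928]
 [-0.    -0.928 -0.372]
 [-1.     0.    -0.   ]] [ 0.65585934 -0.51502306  0.35780226] 1.0023742478102649
```

View pics/w1.png

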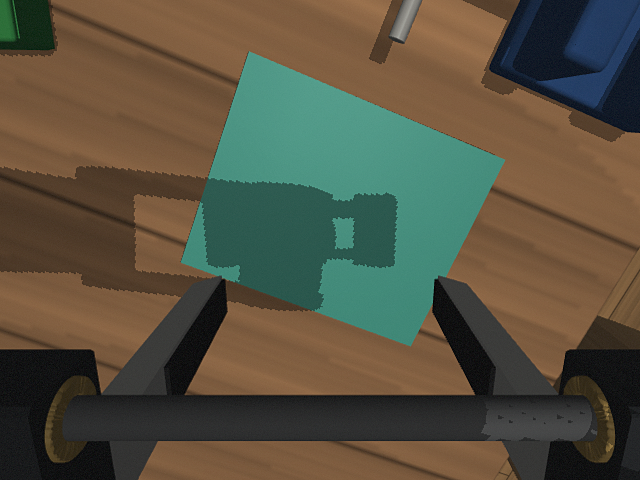

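send_rows([
  {"x": 0,"y": -2,"z": -3.4,"wx": 1,"wy": 0,"wz": 0,"fingers": 0},
  {"x": 0,"y": -3,"z": -5,"wx": 2.08,"wy": 0,"wz": 0,"fingers": 0},
  {"x": 0,"y": -4,"z": -6.7,"wx": 2.08,"wy": 0,"wz": 0,"fingers": 0},
  {"x": 0,"y": -5,"z": -8.4,"wx": 2.08,"wy": 0,"wz": 0,"fingers": 0},
  {"x": 0,"y": -6,"z": -10,"wx": 2.08,"wy": 0,"wz": 0,"fingers": 0},
  {"x": 0,"y": -7,"z": -11.7,"wx": 2.08,"wy": 0,"wz": 0,"fingers": 0},
  {"x": 0,"y": -8,"z": -13.4,"wx": 2.08,"wy": 0,"wz": 0,"fingers": 0},
  {"x": 0,"y": -9,"z": -15,"wx": 2.08,"wy": 0,"wz": 0,"fingers": 0},
  {"x": 0,"y": -9.8,"z": -16,"wx": 2.08,"wy": 0,"wz": 0,"fingers": 0},
  {"x": 0,"y": -9.8,"z": -16,"wx": 2.08,"wy": 0,"wz": 0,"fingers": 0},
])

```text
t: 2.1
position: [0.4863, -0.131, 0.2245]
orientation: [2.174, 0.104, -2.173]
wrist_force: [-0.7, -0.0, 0.6]
opening: 0.186
```

Run:
```python
from h import *
from cell import r
o=r.get_obs();print(o['t'],o['position'],tcpT(o)[:3,:3].round(3),o['wrist_force'],o['opening'])
s=r.snapshot("wrist");cv2.imwrite("pics/w2.png",s["pixels"])
```

```text
2.1 [ 0.4862675  -0.13101286  0.22452567] [[ 0.001  0.094 -0.996]
 [ 0.001 -0.996 -0.094]
 [-1.    -0.001 -0.001]] [-0.69820737 -0.0165064   0.56540097] 0.1855702291305103
```

View pics/w2.png

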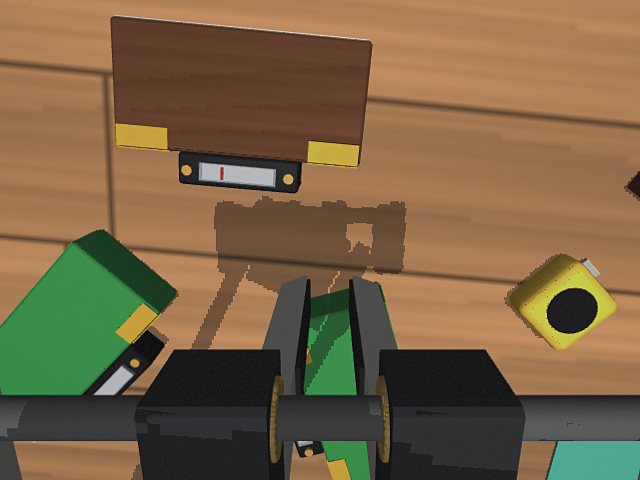

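send_rows([
  {"x": -1,"y": -1,"z": -2,"wx": 0,"wy": 0,"wz": 0,"fingers": 0},
  {"x": -2,"y": -2,"z": -3.6,"wx": 0,"wy": 0,"wz": 0,"fingers": 0},
  {"x": -2,"y": -2,"z": -3.6,"wx": 0,"wy": 0,"wz": 0,"fingers": 0},
  {"x": -2,"y": -2,"z": -3.6,"wx": 0,"wy": 0,"wz": 0,"fingers": 0},
])

```text
t: 2.55
position: [0.5713, -0.076, 0.2754]
orientation: [2.176, 0.1, -2.171]
wrist_force: [-0.6, 0.2, -0.1]
opening: 0.0
```

Run:
```python
from h import *
from cell import r
o=r.get_obs();print(o['t'],o['position'],o['orientation'],o['wrist_force'],o['opening'])
s=r.snapshot("wrist");cv2.imwrite("pics/w3.png",s["pixels"])
np.savez("w3.npz",T=tcpT(o)@s["T_tool_cam"],K=s["K"])
```

```text
2.55 [ 0.57131726 -0.07595243  0.27543803] [ 2.17589079  0.09992195 -2.17137869] [-0.58589385  0.21971268 -0.11092348] 0.0004903274366136402
```

View pics/w3.png

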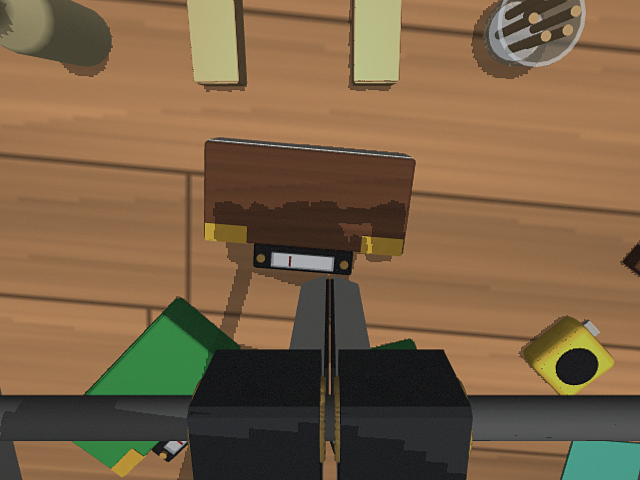

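```bash
cat > f1.py <<'E'
from h import *
z=np.load("w3.npz");T,K=z["T"],z["K"]
bl=[(.046,.095,.05),(.046,-.095,.05),(-.046,-.095,.05),(-.046,.095,.05)]
pb=np.array([(206,139),(415,159),(405,256),(205,240)])
pr=np.array([(194,81),(239,82),(351,80),(399,81)])
so=least_squares(lambda p:(proj(xf(p,bl),K,T)-pb).ravel(),[.57,-.055,0]);b=so.x
print("block",b.round(4),so.fun.round(1))
# jig frame: origin = left rail far end x; params + dx of right
L=lambda d:[(-.09,.09,.04),(-.09,.05,.04),(-.09+d,-.05,.04),(-.09+d,-.09,.04)]
s2=least_squares(lambda p:(proj(xf(p[:3],L(p[3])),K,T)-pr).ravel(),[.76,-.03,.09,0]);j=s2.x
print("rails",j.round(4),s2.fun.round(1))
c,s=np.cos(j[2]),np.sin(j[2]);d=b[:2]-j[:2];print(d@[c,s],d@[-s,c],b[2]-j[2])
E
python3 f1.py
```

```text
block [ 0.5747 -0.0563  0.0068] [-1.4  1.   3.  -0.5 -0.6  0.  -1.1 -0.3]
rails [ 0.7653 -0.0302  0.0756  0.0032] [-1.3  0.2 -0.5 -0.   2.   0.1 -0.2 -0.1]
-0.19199647979967144 -0.011689730427180295 -0.06887596815571588
```

Run:
```python
from h import *
from cell import r
o=r.get_obs()
print(plan(o,(.500,-.132,.14),.085));print(plan(o,(.503,-.132,.031),.085))
```

```text
(array([5.38, 1.94, 2.99]), array([ 0.04,  0.  , -0.01]))
(array([9.74, 1.95, 2.87]), array([ 0.04,  0.  , -0.01]))
```

send_rows([
  {"x": 0,"y": 1,"z": 1.6,"wx": 0,"wy": 0,"wz": 0,"fingers": 0},
  {"x": 0,"y": 1.95,"z": 2.9,"wx": 0,"wy": 0,"wz": 0,"fingers": 0},
  {"x": 2,"y": 1.95,"z": 2.9,"wx": 0,"wy": 0,"wz": 0,"fingers": 0},
  {"x": 4,"y": 1.95,"z": 2.9,"wx": 0,"wy": 0,"wz": 0,"fingers": 0},
  {"x": 6,"y": 1.95,"z": 2.9,"wx": 0,"wy": 0,"wz": 0,"fingers": 0},
  {"x": 8,"y": 1.95,"z": 2.9,"wx": 0,"wy": 0,"wz": 0,"fingers": 0},
  {"x": 9,"y": 1.95,"z": 2.9,"wx": 0,"wy": 0,"wz": 0,"fingers": 0},
  {"x": 9.7,"y": 1.95,"z": 2.9,"wx": 0,"wy": 0,"wz": 0,"fingers": 0},
  {"x": 9.7,"y": 1.95,"z": 2.9,"wx": 0,"wy": 0,"wz": 0,"fingers": 0},
])

```text
t: 3.5
position: [0.4976, -0.1316, 0.028]
orientation: [2.168, 0.1, -2.187]
wrist_force: [-0.3, 0.3, -1.4]
opening: 0.005
```

Run:
```python
from h import *
from cell import r
o=r.get_obs();print(o['t'],o['position'],o['orientation'],o['wrist_force'],o['opening'])
s=r.snapshot("wrist");cv2.imwrite("pics/w4.png",s["pixels"])
```

```text
3.5 [ 0.49758856 -0.13161183  0.02801179] [ 2.16844234  0.09962286 -2.18653732] [-0.34992145  0.25447112 -1.42119044] 0.00544169682827285
```

View pics/w4.png

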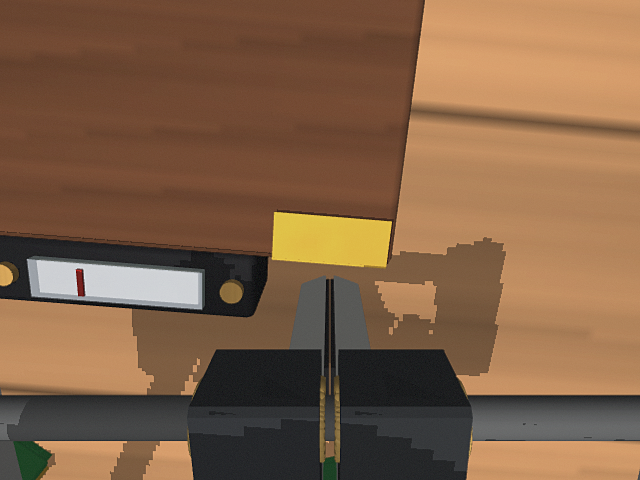

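send_rows([
  {"x": -0.1,"y": 0,"z": -0.2,"wx": 0,"wy": 0,"wz": 0,"fingers": 0},
  {"x": -0.1,"y": 0,"z": -0.4,"wx": 0,"wy": 0,"wz": 0,"fingers": 0},
  {"x": -0.1,"y": 0,"z": -0.52,"wx": 0,"wy": 0,"wz": 0,"fingers": 0},
  {"x": -0.1,"y": 0,"z": -0.64,"wx": 0,"wy": 0,"wz": 0,"fingers": 0},
  {"x": -0.1,"y": 0,"z": -0.76,"wx": 0,"wy": 0,"wz": 0,"fingers": 0},
  {"x": -0.1,"y": 0,"z": -0.88,"wx": 0,"wy": 0,"wz": 0,"fingers": 0},
  {"x": -0.1,"y": 0,"z": -1.0,"wx": 0,"wy": 0,"wz": 0,"fingers": 0},
])

```text
t: 4.25
position: [0.5254, -0.1311, 0.0351]
orientation: [2.169, 0.094, -2.178]
wrist_force: [-6.3, -4.4, 3.4]
opening: 0.003
```

Run:
```python
from h import *
from cell import r
o=r.get_obs();print(o['t'],o['position'],o['orientation'],o['wrist_force'],o['opening'])
s=r.snapshot("wrist");cv2.imwrite("pics/w5.png",s["pixels"])
```

```text
4.25 [ 0.52544406 -0.13107511  0.03511802] [ 2.16889208  0.09443996 -2.17811887] [-6.27629282 -4.35391904  3.35525269] 0.0026188403494586177
```

View pics/w5.png

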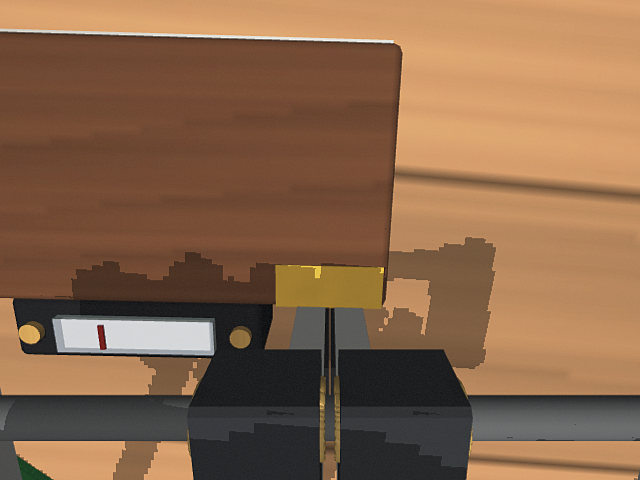

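send_rows([
  {"x": 0,"y": 0,"z": -0.12,"wx": 0,"wy": 0,"wz": 0,"fingers": 0},
  {"x": 0,"y": 0,"z": -0.24,"wx": 0,"wy": 0,"wz": 0,"fingers": 0},
  {"x": 0,"y": 0,"z": -0.36,"wx": 0,"wy": 0,"wz": 0,"fingers": 0},
  {"x": 0,"y": 0,"z": -0.48,"wx": 0,"wy": 0,"wz": 0,"fingers": 0},
  {"x": 0,"y": 0,"z": -0.6,"wx": 0,"wy": 0,"wz": 0,"fingers": 0},
])

```text
t: 4.8
position: [0.54, -0.1299, 0.0349]
orientation: [2.168, 0.095, -2.179]
wrist_force: [-7.2, -4.7, 3.1]
opening: 0.002
```

```bash
cat > snap.py <<'E'
import sys
from h import *
from cell import r
o=r.get_obs();print(o['t'],o['position'].round(4),"yaw",np.arctan2(-tcpT(o)[1,2],-tcpT(o)[0,2]).round(4),o['wrist_force'].round(1),o['opening'].round(3))
n=sys.argv[1];cam=sys.argv[2] if len(sys.argv)>2 else "wrist"
s=r.snapshot(cam);cv2.imwrite(f"pics/{n}.png",s["pixels"])
np.savez(f"{n}.npz",T=tcpT(o)@s["T_tool_cam"] if cam=="wrist" else s["world_from_camera"],K=s["K"])
if cam!="wrist":
    a,b,c,d=(230,130,410,265)
    cv2.imwrite(f"pics/{n}c.png",cv2.resize(s["pixels"][b:d,a:c],(800,600),interpolation=cv2.INTER_CUBIC))
E
python3 snap.py w6
```

```text
Traceback (most recent call last):
  File "snap.py", line 4, in <module>
    o=r.get_obs();print(o['t'],o['position'].round(4),"yaw",np.arctan2(-tcpT(o)[1,2],-tcpT(o)[0,2]).round(4),o['wrist_force'].round(1),o['opening'].round(3))
                                                                                                                                       ^^^^^^^^^^^^^^^^^^
AttributeError: 'float' object has no attribute 'round'
```

```bash
sed -i "s/,o\['opening'\].round(3)//" snap.py; python3 snap.py w6; python3 snap.py t6 top
```

```text
4.8 [ 0.54   -0.1299  0.0349] yaw 0.0905 [-7.2 -4.7  3.1]
4.85 [ 0.5406 -0.1298  0.0349] yaw 0.0906 [-5.  -4.9  3.1]
```

View pics/w6.png

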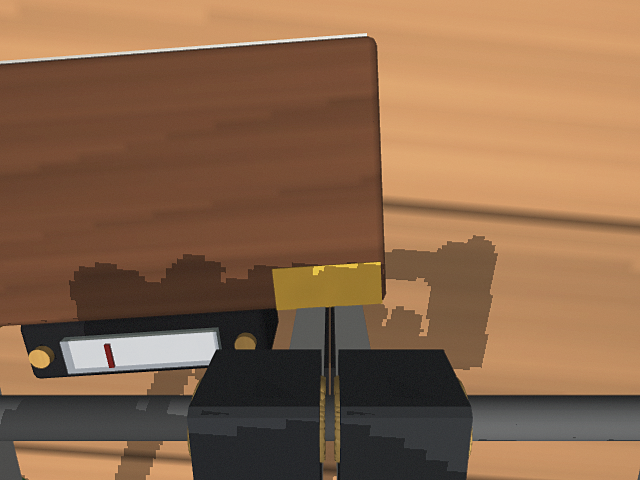

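View pics/t6c.png

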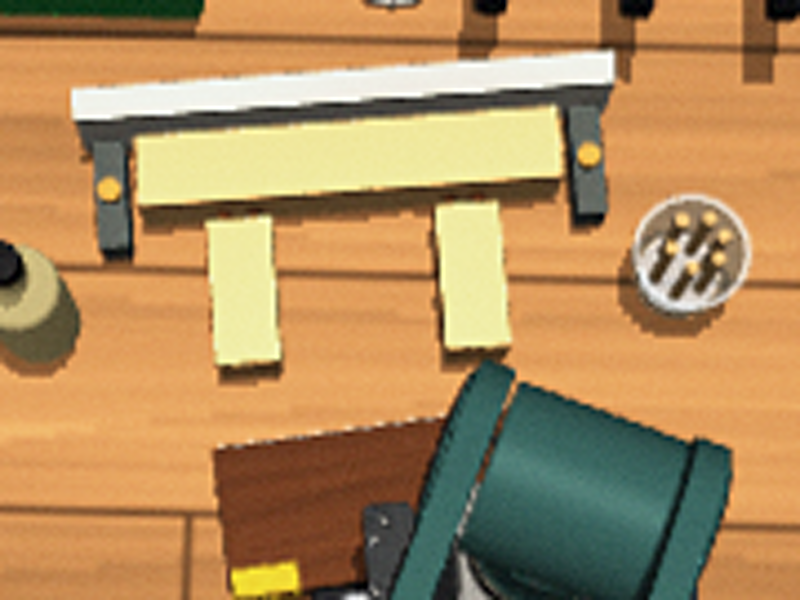

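```bash
cat > fit.py <<'E'
from h import *
import sys,ast
# usage: fit.py npz "{'FR':(u,v),...}"
z=np.load(sys.argv[1]+".npz");T,K=z["T"],z["K"]
P={'FL':(.046,.095,.05),'FR':(.046,-.095,.05),'RR':(-.046,-.095,.05),'RL':(-.046,.095,.05),'PR':(-.046,-.054,.05),'PL':(-.046,.054,.05)}
d=ast.literal_eval(sys.argv[2]);k=list(d);L=np.array([P[i] for i in k]);u=np.array([d[i] for i in k])
J=np.array([.764,-.030,.085])
so=least_squares(lambda p:(proj(xf(p,L),K,T)-u).ravel(),[.6,-.05,.1]);b=so.x
c,s=np.cos(J[2]),np.sin(J[2]);dd=b[:2]-J[:2]
print("block",b.round(4),"res",so.fun.round(1),"in jig",(dd@[c,s]).round(4),(dd@[-s,c]).round(4),(b[2]-J[2]).round(4))
fr=xf(b,[P['FL'],P['FR']])[:,:2]-J[:2];print("front L,R x in jig (rails at -.090):",(fr@[c,s]).round(4))
for nm,y in(("right",-.074),("left",.074)):
    print(nm,"TCP at -.072:",xf(b,[(-.072,y,0)])[0].round(4))
E
python3 fit.py w6 "{'FR':(375,38),'RR':(384,303),'PR':(276,311)}"
```

```text
block [ 0.5845 -0.0482  0.1587] res [ 0.3 -3.2  1.1  2.8 -1.5  1.9] in jig -0.1804 -0.0029 0.0737
front L,R x in jig (rails at -.090): [-0.1415 -0.1275]
right TCP at -.072: [ 0.5251 -0.1326  0.    ]
left TCP at -.072: [0.5017 0.0135 0.    ]
```

send_rows([
  {"x": 0,"y": 0,"z": 0.5,"wx": 0,"wy": 0,"wz": 0,"fingers": 0},
  {"x": -1.2,"y": 0,"z": 1.1,"wx": 0,"wy": 0,"wz": 0,"fingers": 0},
  {"x": -2.5,"y": -0.5,"z": 1.2,"wx": 0,"wy": 0,"wz": 0,"fingers": 0},
  {"x": -2.5,"y": -2.5,"z": 1.2,"wx": 0,"wy": 0,"wz": 0,"fingers": 0},
  {"x": -2.5,"y": -4.2,"z": 1.2,"wx": 0,"wy": 0,"wz": 0,"fingers": 0},
  {"x": -2.5,"y": -5.8,"z": 1.1,"wx": 0,"wy": 0,"wz": 0,"fingers": 0},
  {"x": -1.6,"y": -5.8,"z": 1.0,"wx": 0,"wy": 0,"wz": 0,"fingers": 0},
  {"x": -0.6,"y": -5.8,"z": 1.0,"wx": 0,"wy": 0,"wz": 0,"fingers": 0},
  {"x": 0,"y": -5.8,"z": 1.0,"wx": 0,"wy": 0,"wz": 0,"fingers": 0},
  {"x": 0,"y": -5.8,"z": 1.0,"wx": 0,"wy": 0,"wz": 0,"fingers": 0},
])

```text
t: 5.9
position: [0.5014, 0.0147, 0.032]
orientation: [2.17, 0.1, -2.181]
wrist_force: [-0.6, 0.0, 0.8]
opening: 0.001
```

```bash
python3 snap.py w7
```

```text
5.9 [0.5014 0.0147 0.032 ] yaw 0.0911 [-0.6  0.   0.8]
```

View pics/w7.png

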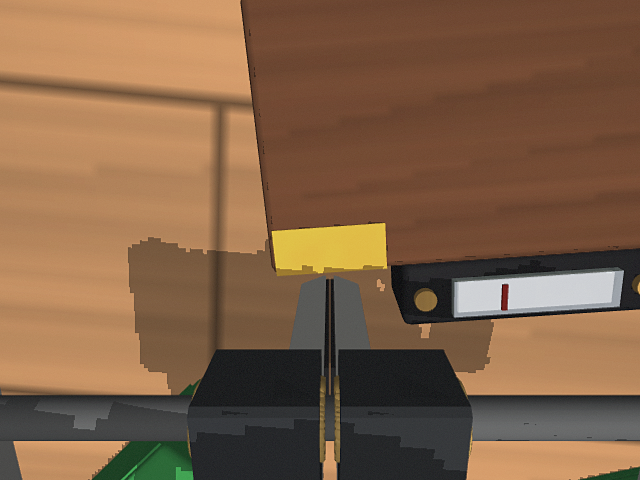

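send_rows([
  {"x": 0,"y": 0,"z": -0.2,"wx": 0,"wy": 0,"wz": 0,"fingers": 0},
  {"x": 0,"y": 0,"z": -0.4,"wx": 0,"wy": 0,"wz": 0,"fingers": 0},
  {"x": 0,"y": 0,"z": -0.55,"wx": 0,"wy": 0,"wz": 0,"fingers": 0},
  {"x": 0,"y": 0,"z": -0.67,"wx": 0,"wy": 0,"wz": 0,"fingers": 0},
  {"x": 0,"y": 0,"z": -0.79,"wx": 0,"wy": 0,"wz": 0,"fingers": 0},
  {"x": 0,"y": 0,"z": -0.91,"wx": 0,"wy": 0,"wz": 0,"fingers": 0},
  {"x": 0,"y": 0,"z": -1.03,"wx": 0,"wy": 0,"wz": 0,"fingers": 0},
  {"x": 0,"y": 0,"z": -1.15,"wx": 0,"wy": 0,"wz": 0,"fingers": 0},
  {"x": 0,"y": 0,"z": -1.27,"wx": 0,"wy": 0,"wz": 0,"fingers": 0},
  {"x": 0,"y": 0,"z": -1.39,"wx": 0,"wy": 0,"wz": 0,"fingers": 0},
  {"x": 0,"y": 0,"z": -1.5,"wx": 0,"wy": 0,"wz": 0,"fingers": 0},
])

```text
t: 7.05
position: [0.5388, 0.0188, 0.0347]
orientation: [2.169, 0.102, -2.184]
wrist_force: [-8.6, 3.1, 5.8]
opening: 0.01
```

```bash
python3 snap.py w8; python3 snap.py t8 top
```

```text
7.05 [0.5388 0.0188 0.0347] yaw 0.0904 [-8.6  3.1  5.8]
7.1 [0.5394 0.0188 0.0347] yaw 0.0904 [-7.2  4.3  3.9]
```

View pics/w8.png

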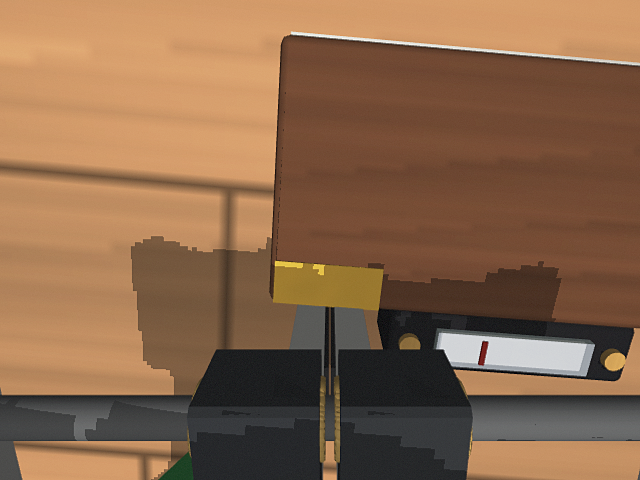

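View pics/t8c.png

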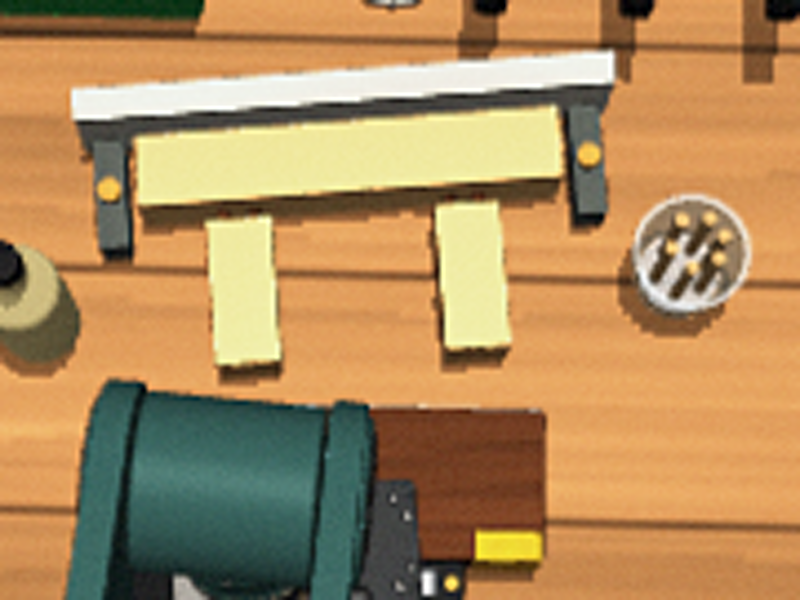

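```bash
python3 fit.py w8 "{'FL':(283,36),'RL':(273,301),'PL':(382,310)}"
```

```text
block [ 0.5975 -0.0534  0.018 ] res [-0.3 -3.6 -0.7  3.4  1.1  1.8] in jig -0.1679 -0.0092 -0.067
front L,R x in jig (rails at -.090): [-0.1156 -0.1283]
right TCP at -.072: [ 0.5269 -0.1287  0.    ]
left TCP at -.072: [0.5242 0.0193 0.    ]
```

send_rows([
  {"x": 0,"y": 0,"z": 0.5,"wx": 0,"wy": 0,"wz": 0,"fingers": 0},
  {"x": -1.2,"y": 0,"z": 1.1,"wx": 0,"wy": 0,"wz": 0,"fingers": 0},
  {"x": -2.5,"y": 0.5,"z": 1.2,"wx": 0,"wy": 0,"wz": 0,"fingers": 0},
  {"x": -2.5,"y": 2.5,"z": 1.2,"wx": 0,"wy": 0,"wz": 0,"fingers": 0},
  {"x": -2.5,"y": 4.2,"z": 1.2,"wx": 0,"wy": 0,"wz": 0,"fingers": 0},
  {"x": -2.5,"y": 5.8,"z": 1.2,"wx": 0,"wy": 0,"wz": 0,"fingers": 0},
  {"x": -1.6,"y": 5.8,"z": 1.1,"wx": 0,"wy": 0,"wz": 0,"fingers": 0},
  {"x": -0.6,"y": 5.8,"z": 1.05,"wx": 0,"wy": 0,"wz": 0,"fingers": 0},
  {"x": 0,"y": 5.8,"z": 1.05,"wx": 0,"wy": 0,"wz": 0,"fingers": 0},
  {"x": 0,"y": 5.8,"z": 1.05,"wx": 0,"wy": 0,"wz": 0,"fingers": 0},
])

```text
t: 8.15
position: [0.5266, -0.1288, 0.0321]
orientation: [2.171, 0.1, -2.181]
wrist_force: [-0.4, 0.6, 1.1]
opening: 0.005
```

```bash
python3 snap.py w9
```

```text
8.15 [ 0.5266 -0.1288  0.0321] yaw 0.0904 [-0.4  0.6  1.1]
```

View pics/w9.png

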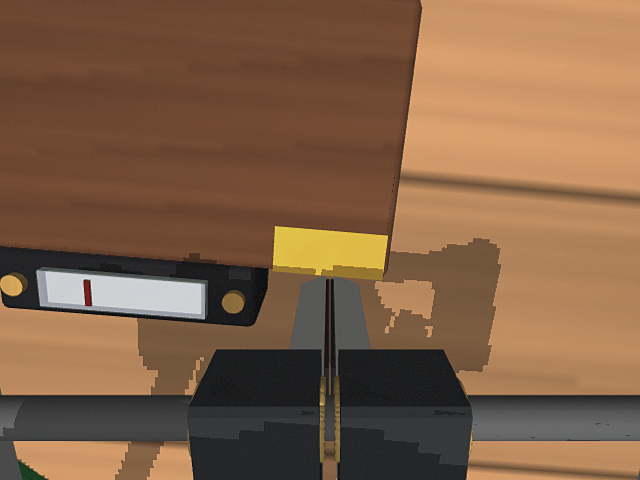

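send_rows([
  {"x": 0,"y": 0,"z": -0.2,"wx": 0,"wy": 0,"wz": 0,"fingers": 0},
  {"x": 0,"y": 0,"z": -0.4,"wx": 0,"wy": 0,"wz": 0,"fingers": 0},
  {"x": 0,"y": 0,"z": -0.55,"wx": 0,"wy": 0,"wz": 0,"fingers": 0},
  {"x": 0,"y": 0,"z": -0.67,"wx": 0,"wy": 0,"wz": 0,"fingers": 0},
  {"x": 0,"y": 0,"z": -0.79,"wx": 0,"wy": 0,"wz": 0,"fingers": 0},
  {"x": 0,"y": 0,"z": -0.91,"wx": 0,"wy": 0,"wz": 0,"fingers": 0},
  {"x": 0,"y": 0,"z": -1.03,"wx": 0,"wy": 0,"wz": 0,"fingers": 0},
  {"x": 0,"y": 0,"z": -1.15,"wx": 0,"wy": 0,"wz": 0,"fingers": 0},
  {"x": 0,"y": 0,"z": -1.27,"wx": 0,"wy": 0,"wz": 0,"fingers": 0},
  {"x": 0,"y": 0,"z": -1.39,"wx": 0,"wy": 0,"wz": 0,"fingers": 0},
  {"x": 0,"y": 0,"z": -1.5,"wx": 0,"wy": 0,"wz": 0,"fingers": 0},
  {"x": 0,"y": 0,"z": -1.55,"wx": 0,"wy": 0,"wz": 0,"fingers": 0},
])

```text
t: 9.4
position: [0.5656, -0.1278, 0.0357]
orientation: [2.169, 0.094, -2.177]
wrist_force: [-7.1, -4.9, 4.7]
opening: 0.004
```

```bash
python3 snap.py w10; python3 snap.py t10 top
```

```text
9.4 [ 0.5656 -0.1278  0.0357] yaw 0.0905 [-7.1 -4.9  4.7]
9.45 [ 0.5657 -0.1278  0.0357] yaw 0.0905 [-6.6 -4.3  2.9]
```

View pics/w10.png

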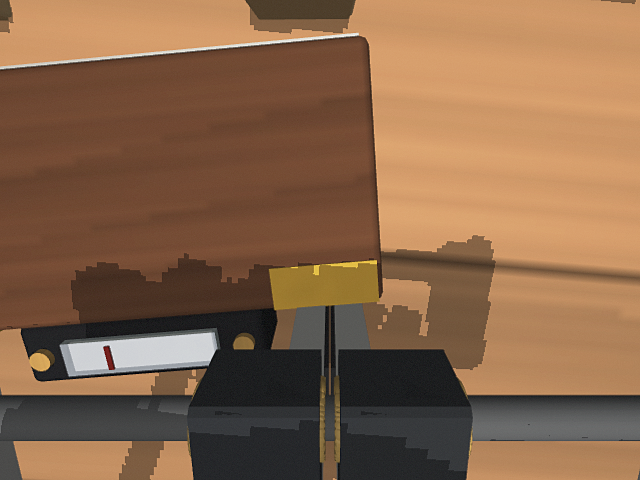

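View pics/t10c.png

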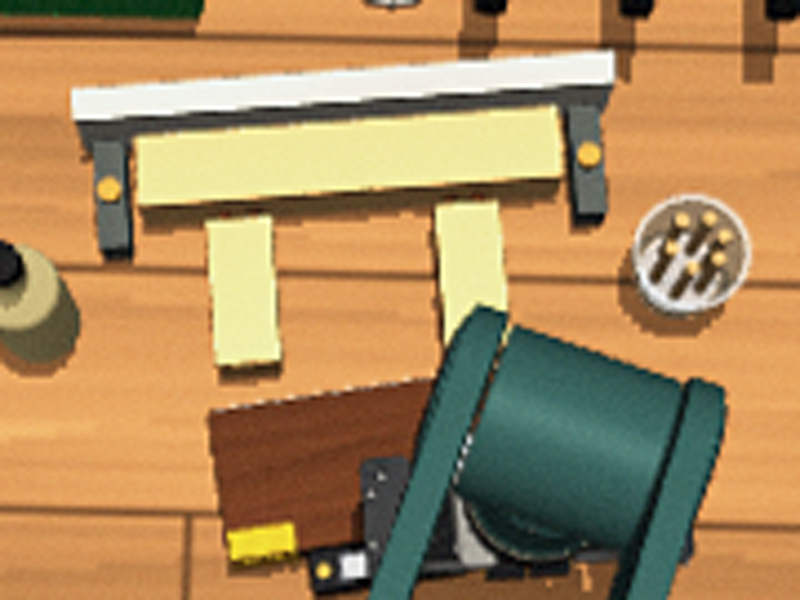

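```bash
python3 fit.py w10 "{'FR':(367,37),'RR':(381,300),'PR':(273,311)}"
python3 - <<'E'
from h import *
J=np.array([.764,-.030,.085]);z=np.load("w10.npz");print(proj(xf(J,[(-.09,-.05,0),(-.09,-.09,0),(-.09,-.05,.04)]),z["K"],z["T"]))
E
```

```text
block [ 0.609  -0.0445  0.1742] res [ 0.1 -3.2  0.9  3.5 -1.   1.2] in jig -0.1557 -0.0013 0.0892
front L,R x in jig (rails at -.090): [-0.1184 -0.1014]
right TCP at -.072: [ 0.5509 -0.1299  0.    ]
left TCP at -.072: [0.5252 0.0159 0.    ]
[[2.56907806e+02 2.45904993e+01]
 [3.52905085e+02 2.51845690e+01]
 [2.37323290e+02 2.19762459e-01]]
```

send_rows([
  {"x": 0,"y": 0,"z": 0.5,"wx": 0,"wy": 0,"wz": 0,"fingers": 0},
  {"x": -1.2,"y": 0,"z": 1.1,"wx": 0,"wy": 0,"wz": 0,"fingers": 0},
  {"x": -2.5,"y": -0.5,"z": 1.3,"wx": 0,"wy": 0,"wz": 0,"fingers": 0},
  {"x": -2.5,"y": -2.5,"z": 1.3,"wx": 0,"wy": 0,"wz": 0,"fingers": 0},
  {"x": -2.5,"y": -4.2,"z": 1.3,"wx": 0,"wy": 0,"wz": 0,"fingers": 0},
  {"x": -2.5,"y": -5.85,"z": 1.2,"wx": 0,"wy": 0,"wz": 0,"fingers": 0},
  {"x": -1.6,"y": -5.85,"z": 1.1,"wx": 0,"wy": 0,"wz": 0,"fingers": 0},
  {"x": -0.6,"y": -5.85,"z": 1.1,"wx": 0,"wy": 0,"wz": 0,"fingers": 0},
  {"x": 0,"y": -5.85,"z": 1.1,"wx": 0,"wy": 0,"wz": 0,"fingers": 0},
  {"x": 0,"y": -5.85,"z": 1.1,"wx": 0,"wy": 0,"wz": 0,"fingers": 0},
])

```text
t: 10.5
position: [0.5249, 0.018, 0.0326]
orientation: [2.171, 0.1, -2.179]
wrist_force: [-0.9, 0.2, -0.4]
opening: 0.005
```

```bash
python3 snap.py w11
```

```text
10.5 [0.5249 0.018  0.0326] yaw 0.0912 [-0.9  0.2 -0.4]
```

View pics/w11.png

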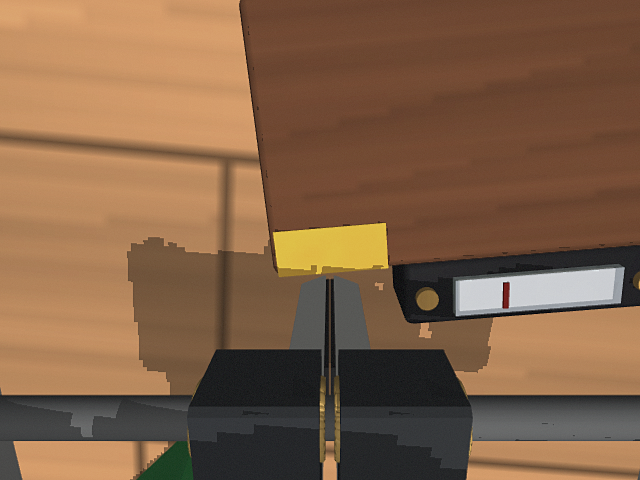

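send_rows([
  {"x": 0,"y": 0,"z": -0.2,"wx": 0,"wy": 0,"wz": 0,"fingers": 0},
  {"x": 0,"y": 0,"z": -0.4,"wx": 0,"wy": 0,"wz": 0,"fingers": 0},
  {"x": 0,"y": 0,"z": -0.55,"wx": 0,"wy": 0,"wz": 0,"fingers": 0},
  {"x": 0,"y": 0,"z": -0.67,"wx": 0,"wy": 0,"wz": 0,"fingers": 0},
  {"x": 0,"y": 0,"z": -0.79,"wx": 0,"wy": 0,"wz": 0,"fingers": 0},
  {"x": 0,"y": 0,"z": -0.91,"wx": 0,"wy": 0,"wz": 0,"fingers": 0},
  {"x": 0,"y": 0,"z": -1.03,"wx": 0,"wy": 0,"wz": 0,"fingers": 0},
  {"x": 0,"y": 0,"z": -1.15,"wx": 0,"wy": 0,"wz": 0,"fingers": 0},
  {"x": 0,"y": 0,"z": -1.25,"wx": 0,"wy": 0,"wz": 0,"fingers": 0},
  {"x": 0,"y": 0,"z": -1.32,"wx": 0,"wy": 0,"wz": 0,"fingers": 0},
  {"x": 0,"y": 0,"z": -1.38,"wx": 0,"wy": 0,"wz": 0,"fingers": 0},
])

```text
t: 11.65
position: [0.5581, 0.0218, 0.0348]
orientation: [2.169, 0.101, -2.183]
wrist_force: [-7.9, 2.9, 6.0]
opening: 0.006
```

```bash
python3 snap.py w12; python3 snap.py t12 top
```

```text
11.65 [0.5581 0.0218 0.0348] yaw 0.0905 [-7.9  2.9  6. ]
11.7 [0.5584 0.0218 0.0348] yaw 0.0904 [-7.8  3.   4.6]
```

View pics/w12.png

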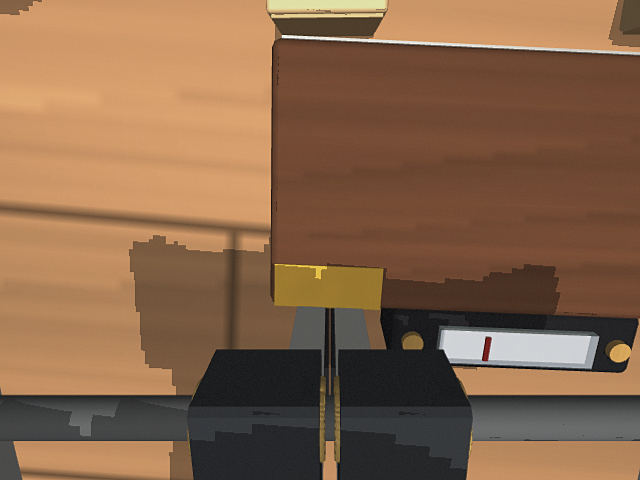

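View pics/t12c.png

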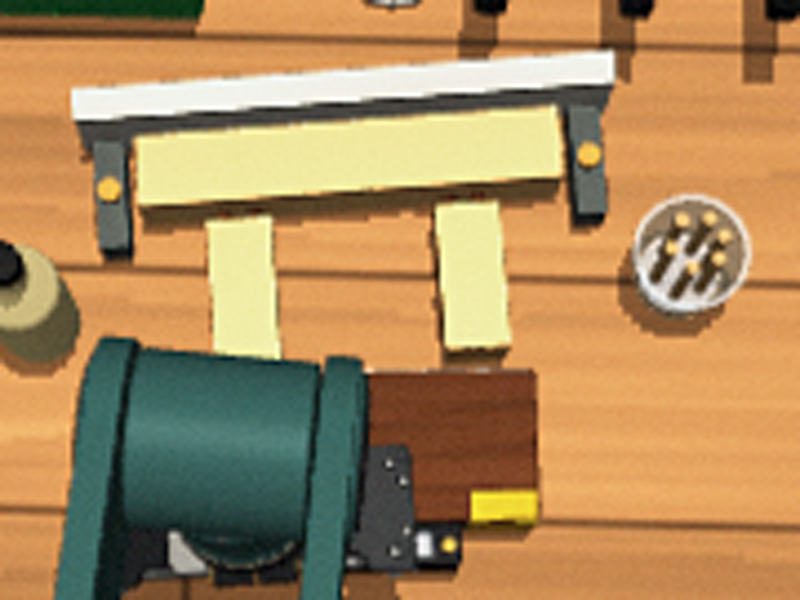

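```bash
python3 fit.py w12 "{'FL':(274,40),'RL':(273,302),'PL':(383,309)}"
cat > rl.py <<'E'
from h import *
import sys
# project pixels onto z plane -> jig coords
n,zz=sys.argv[1],float(sys.argv[2]);z=np.load(n+".npz");T,K=z["T"],z["K"];J=np.array([.764,-.030,.085])
for a in sys.argv[3:]:
    u,v=map(float,a.split(","))
    d=T[:3,:3]@np.array([(u-K[0,2])/K[0,0],-(v-K[1,2])/K[1,1],-1]);P=T[:3,3]+d*(zz-T[2,3])/d[2]
    c,s=np.cos(J[2]),np.sin(J[2]);q=P[:2]-J[:2];print(a,P.round(4),"jig",(q@[c,s]).round(4),(q@[-s,c]).round(4))
E
python3 rl.py w12 .04 267,14 385,12; python3 rl.py w12 .05 284,37 640,52;python3 rl.py w12 0.0 275,35
```

```text
block [ 0.6189 -0.049   0.0508] res [-0.4 -4.7 -0.2  4.8  0.7  1.9] in jig -0.1462 -0.0067 -0.0342
front L,R x in jig (rails at -.090): [-0.097  -0.1035]
right TCP at -.072: [ 0.5507 -0.1266  0.    ]
left TCP at -.072: [0.5432 0.0212 0.    ]
267,14 [0.6677 0.052  0.04  ] jig -0.089 0.0899
385,12 [0.6717 0.0137 0.04  ] jig -0.0883 0.0514
284,37 [0.6598 0.0449 0.05  ] jig -0.0974 0.0835
640,52 [ 0.6655 -0.066   0.05  ] jig -0.1012 -0.0275
275,35 [0.6675 0.0544 0.    ] jig -0.089 0.0923
```

send_rows([
  {"x": 0,"y": 0,"z": -0.06,"wx": 0,"wy": 0,"wz": 0,"fingers": 0},
  {"x": 0,"y": 0,"z": -0.12,"wx": 0,"wy": 0,"wz": 0,"fingers": 0},
  {"x": 0,"y": 0,"z": -0.18,"wx": 0,"wy": 0,"wz": 0,"fingers": 0},
  {"x": 0,"y": 0,"z": -0.24,"wx": 0,"wy": 0,"wz": 0,"fingers": 0},
  {"x": 0,"y": 0,"z": -0.28,"wx": 0,"wy": 0,"wz": 0,"fingers": 0},
  {"x": 0,"y": 0,"z": -0.31,"wx": 0,"wy": 0,"wz": 0,"fingers": 0},
  {"x": 0,"y": 0,"z": -0.34,"wx": 0,"wy": 0,"wz": 0,"fingers": 0},
  {"x": 0,"y": 0,"z": -0.37,"wx": 0,"wy": 0,"wz": 0,"fingers": 0},
  {"x": 0,"y": 0,"z": -0.4,"wx": 0,"wy": 0,"wz": 0,"fingers": 0},
])

```text
t: 12.65
position: [0.5658, 0.0226, 0.0347]
orientation: [2.164, 0.101, -2.189]
wrist_force: [-14.4, 2.4, 9.9]
opening: 0.002
```

```bash
python3 snap.py w13
```

```text
12.65 [0.5658 0.0226 0.0347] yaw 0.0904 [-14.4   2.4   9.9]
```

View pics/w13.png

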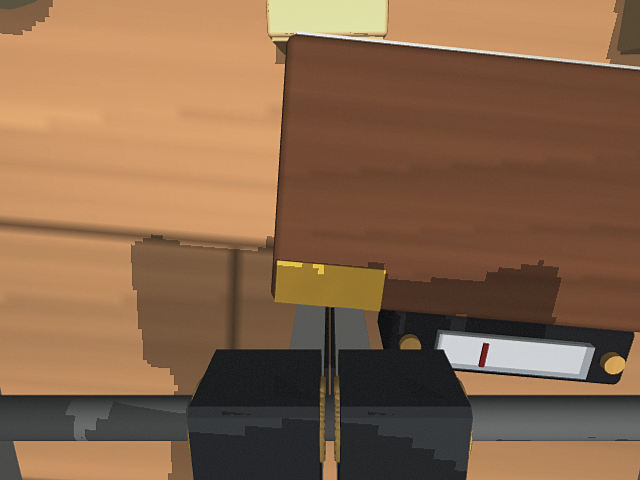

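send_rows([
  {"x": -0.04,"y": 0,"z": 0,"wx": 0,"wy": 0,"wz": 0,"fingers": 0},
  {"x": -0.08,"y": 0,"z": -0.02,"wx": 0,"wy": 0,"wz": 0,"fingers": 0},
  {"x": -0.08,"y": 0,"z": -0.04,"wx": 0,"wy": 0,"wz": 0,"fingers": 0},
  {"x": -0.08,"y": 0,"z": -0.06,"wx": 0,"wy": 0,"wz": 0,"fingers": 0},
])

```text
t: 13.1
position: [0.5678, 0.0227, 0.0348]
orientation: [2.165, 0.101, -2.188]
wrist_force: [-9.2, 1.6, 1.3]
opening: 0.003
```

```bash
python3 snap.py w14; python3 snap.py t14 top
```

```text
13.1 [0.5678 0.0227 0.0348] yaw 0.0904 [-9.2  1.6  1.3]
13.15 [0.568  0.0227 0.0349] yaw 0.0904 [-8.1  2.3 -0.4]
```

View pics/w14.png

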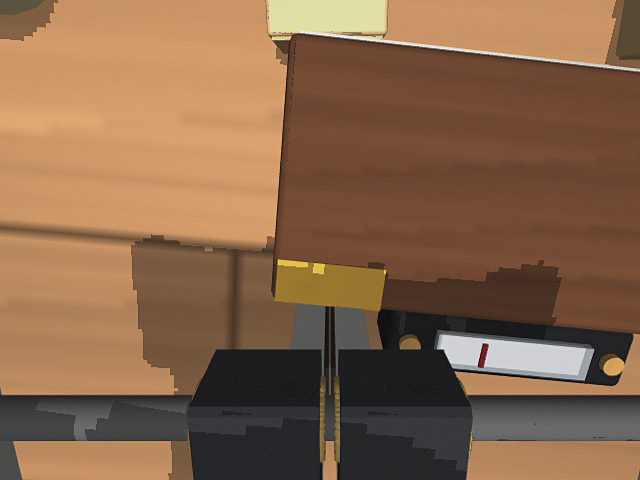

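View pics/t14c.png

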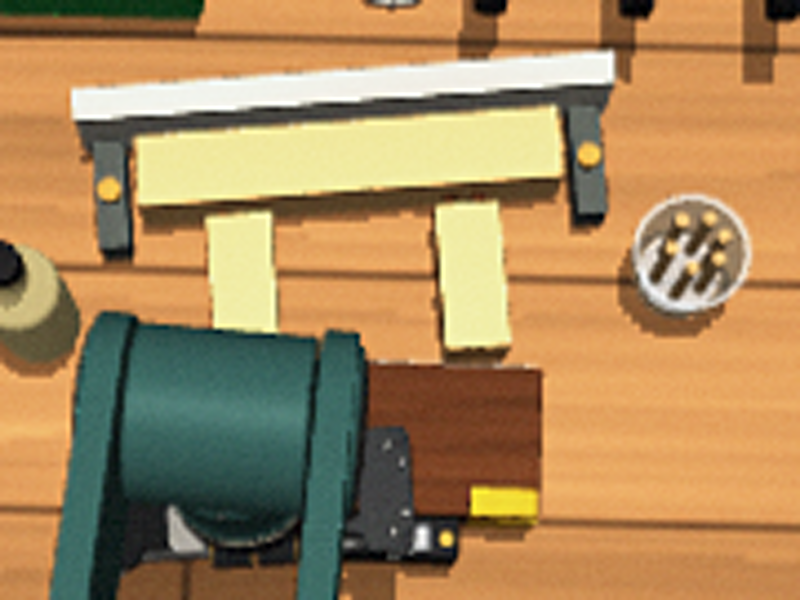

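send_rows([
  {"x": 0,"y": 0,"z": -0.04,"wx": 0,"wy": 0,"wz": 0,"fingers": 0},
  {"x": 0,"y": 0,"z": -0.08,"wx": 0,"wy": 0,"wz": 0,"fingers": 0},
  {"x": 0,"y": 0,"z": -0.11,"wx": 0,"wy": 0,"wz": 0,"fingers": 0},
  {"x": 0,"y": 0,"z": -0.14,"wx": 0,"wy": 0,"wz": 0,"fingers": 0},
  {"x": 0,"y": 0,"z": -0.17,"wx": 0,"wy": 0,"wz": 0,"fingers": 0},
])

```text
t: 13.7
position: [0.5722, 0.0232, 0.0349]
orientation: [2.165, 0.102, -2.188]
wrist_force: [-8.3, 2.4, 0.1]
opening: 0.003
```

send_rows([
  {"x": 0,"y": 0,"z": -0.02,"wx": 0,"wy": 0,"wz": 0,"fingers": 0},
  {"x": 0,"y": 0,"z": -0.04,"wx": 0,"wy": 0,"wz": 0,"fingers": 0},
])

```text
t: 13.9
position: [0.5732, 0.0232, 0.0348]
orientation: [2.165, 0.102, -2.188]
wrist_force: [-9.4, 2.5, 0.2]
opening: 0.009
```

send_rows([
  {"x": 0,"y": 0,"z": -0.02,"wx": 0,"wy": 0,"wz": 0,"fingers": 0},
  {"x": 0,"y": 0,"z": -0.04,"wx": 0,"wy": 0,"wz": 0,"fingers": 0},
])

```text
t: 14.1
position: [0.5742, 0.0233, 0.0349]
orientation: [2.165, 0.102, -2.188]
wrist_force: [-8.5, 2.3, -0.0]
opening: 0.007
```

Still sliding, about 8.5 N. On in 1 mm calls.

send_rows([
  {"x": 0,"y": 0,"z": -0.02,"wx": 0,"wy": 0,"wz": 0,"fingers": 0},
  {"x": 0,"y": 0,"z": -0.04,"wx": 0,"wy": 0,"wz": 0,"fingers": 0},
])

```text
t: 14.3
position: [0.5747, 0.0234, 0.0348]
orientation: [2.164, 0.101, -2.189]
wrist_force: [-11.1, 2.4, 2.4]
opening: 0.004
```

send_rows([
  {"x": 0,"y": 0,"z": -0.02,"wx": 0,"wy": 0,"wz": 0,"fingers": 0},
  {"x": 0,"y": 0,"z": -0.04,"wx": 0,"wy": 0,"wz": 0,"fingers": 0},
])

```text
t: 14.5
position: [0.5748, 0.0234, 0.0348]
orientation: [2.161, 0.101, -2.191]
wrist_force: [-13.0, 3.0, 4.2]
opening: 0.007
```

```bash
python3 snap.py w15; python3 snap.py t15 top
```

```text
14.5 [0.5748 0.0234 0.0348] yaw 0.0904 [-13.    3.    4.2]
14.55 [0.5748 0.0234 0.0349] yaw 0.0904 [-11.6   2.1   3.4]
```

View pics/w15.png

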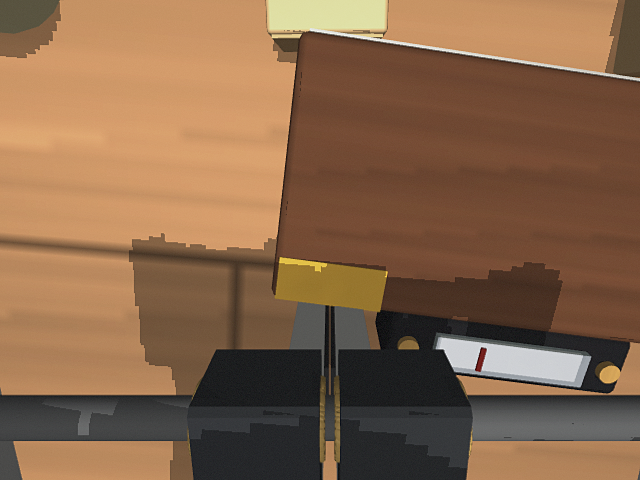

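View pics/t15c.png

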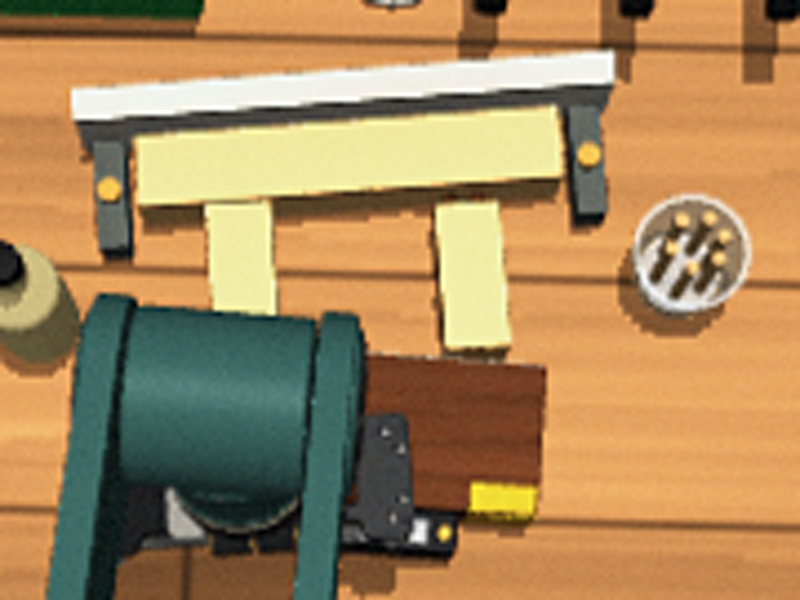

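send_rows([
  {"x": -0.02,"y": 0,"z": -0.04,"wx": 0,"wy": 0,"wz": 0,"fingers": 0},
  {"x": -0.03,"y": 0,"z": -0.08,"wx": 0,"wy": 0,"wz": 0,"fingers": 0},
])

```text
t: 14.8
position: [0.5749, 0.0234, 0.0349]
orientation: [2.156, 0.101, -2.196]
wrist_force: [-17.1, 1.6, 4.6]
opening: 0.006
```

send_rows([
  {"x": -0.02,"y": 0,"z": -0.04,"wx": 0,"wy": 0,"wz": 0,"fingers": 0},
  {"x": -0.02,"y": 0,"z": -0.06,"wx": 0,"wy": 0,"wz": 0,"fingers": 0},
])

```text
t: 15.0
position: [0.575, 0.0234, 0.035]
orientation: [2.152, 0.101, -2.2]
wrist_force: [-19.9, 2.1, 5.2]
opening: 0.005
```

send_rows([
  {"x": 0,"y": 0,"z": -0.03,"wx": 0,"wy": 0,"wz": 0,"fingers": 0},
  {"x": 0,"y": 0,"z": -0.03,"wx": 0,"wy": 0,"wz": 0,"fingers": 0},
  {"x": 0,"y": 0,"z": -0.03,"wx": 0,"wy": 0,"wz": 0,"fingers": 0},
  {"x": 0,"y": 0,"z": -0.03,"wx": 0,"wy": 0,"wz": 0,"fingers": 0},
  {"x": 0,"y": 0,"z": -0.03,"wx": 0,"wy": 0,"wz": 0,"fingers": 0},
])

```text
t: 15.5
position: [0.575, 0.0234, 0.0349]
orientation: [2.151, 0.101, -2.202]
wrist_force: [-20.3, 0.7, 5.5]
opening: 0.001
```

```bash
python3 snap.py w16; python3 fit.py w15 "{'FL':(299,33),'RL':(274,297),'PL':(385,310)}"
```

```text
15.5 [0.575  0.0234 0.0349] yaw 0.0901 [-20.3   0.7   5.5]
block [ 0.6308 -0.0516 -0.0271] res [-0.4 -4.6  0.5  3.8 -0.1  2.8] in jig -0.1345 -0.0102 -0.1121
front L,R x in jig (rails at -.090): [-0.0782 -0.0994]
right TCP at -.072: [ 0.5569 -0.1236  0.    ]
left TCP at -.072: [0.5609 0.0244 0.    ]
```

send_rows([
  {"x": -0.06,"y": 0,"z": 0,"wx": 0,"wy": 0,"wz": 0,"fingers": 0},
  {"x": -0.12,"y": 0,"z": -0.02,"wx": 0,"wy": 0,"wz": 0,"fingers": 0},
  {"x": -0.12,"y": 0,"z": -0.03,"wx": 0,"wy": 0,"wz": 0,"fingers": 0},
])

```text
t: 15.85
position: [0.5753, 0.0232, 0.0359]
orientation: [2.149, 0.1, -2.203]
wrist_force: [-18.3, 0.0, -2.1]
opening: 0.005
```

send_rows([
  {"x": 0,"y": 0,"z": -0.02,"wx": 0,"wy": 0,"wz": 0,"fingers": 0},
  {"x": 0,"y": 0,"z": -0.02,"wx": 0,"wy": 0,"wz": 0,"fingers": 0},
  {"x": 0,"y": 0,"z": -0.02,"wx": 0,"wy": 0,"wz": 0,"fingers": 0},
  {"x": 0,"y": 0,"z": -0.02,"wx": 0,"wy": 0,"wz": 0,"fingers": 0},
])

```text
t: 16.25
position: [0.5752, 0.0232, 0.0356]
orientation: [2.147, 0.1, -2.205]
wrist_force: [-18.6, 0.4, -0.7]
opening: 0.005
```

send_rows([
  {"x": 0,"y": 0,"z": -0.04,"wx": 0,"wy": 0,"wz": 0,"fingers": 0},
  {"x": 0,"y": 0,"z": -0.08,"wx": 0,"wy": 0,"wz": 0,"fingers": 0},
  {"x": 0,"y": 0,"z": -0.08,"wx": 0,"wy": 0,"wz": 0,"fingers": 0},
])

```text
t: 16.55
position: [0.5753, 0.0231, 0.0353]
orientation: [2.142, 0.1, -2.21]
wrist_force: [-23.0, 0.3, 0.4]
opening: 0.007
```

send_rows([
  {"x": 0,"y": 0,"z": 0,"wx": 0,"wy": 0,"wz": 0,"fingers": 0},
  {"x": 0,"y": 0,"z": 0,"wx": 0,"wy": 0,"wz": 0,"fingers": 0},
  {"x": 0,"y": 0,"z": 0,"wx": 0,"wy": 0,"wz": 0,"fingers": 0},
])

```text
t: 16.85
position: [0.5753, 0.0232, 0.0353]
orientation: [2.142, 0.1, -2.21]
wrist_force: [-22.9, -1.2, 0.5]
opening: 0.004
```

send_rows([
  {"x": 0,"y": 0,"z": 0.6,"wx": 0,"wy": 0,"wz": 0,"fingers": 0},
  {"x": 0,"y": 0,"z": 1.2,"wx": 0,"wy": 0,"wz": 0,"fingers": 0},
  {"x": -1.2,"y": 0,"z": 1.8,"wx": 0,"wy": 0,"wz": 0,"fingers": 0},
  {"x": -2.4,"y": 0.5,"z": 2.0,"wx": 0,"wy": 0,"wz": 0,"fingers": 0},
  {"x": -2.4,"y": 2.5,"z": 2.0,"wx": 0,"wy": 0,"wz": 0,"fingers": 0},
  {"x": -2.4,"y": 4.2,"z": 2.0,"wx": 0,"wy": 0,"wz": 0,"fingers": 0},
  {"x": -2.4,"y": 5.75,"z": 2.0,"wx": 0,"wy": 0,"wz": 0,"fingers": 0},
  {"x": -1.5,"y": 5.75,"z": 1.9,"wx": 0,"wy": 0,"wz": 0,"fingers": 0},
  {"x": -0.5,"y": 5.75,"z": 1.9,"wx": 0,"wy": 0,"wz": 0,"fingers": 0},
  {"x": 0.2,"y": 5.75,"z": 1.9,"wx": 0,"wy": 0,"wz": 0,"fingers": 0},
  {"x": 0.2,"y": 5.75,"z": 1.9,"wx": 0,"wy": 0,"wz": 0,"fingers": 0},
])

```text
t: 17.95
position: [0.5517, -0.1243, 0.0331]
orientation: [2.171, 0.1, -2.182]
wrist_force: [-0.3, 0.1, -0.1]
opening: 0.006
```

```bash
python3 snap.py w17
```

```text
17.95 [ 0.5517 -0.1243  0.0331] yaw 0.0898 [-0.3  0.1 -0.1]
```

View pics/w17.png

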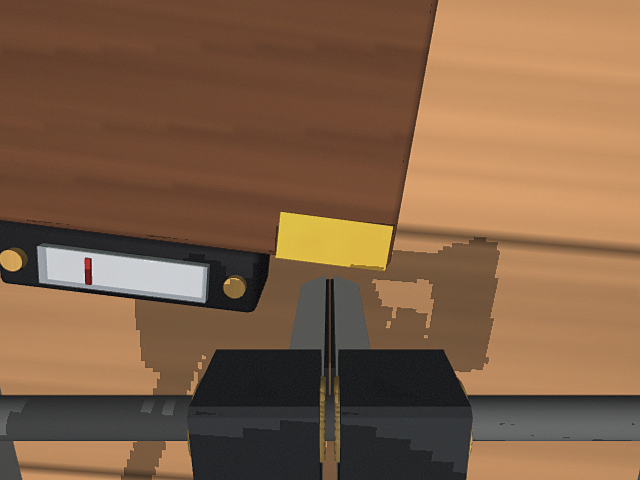

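send_rows([
  {"x": 0,"y": 0,"z": -0.2,"wx": 0,"wy": 0,"wz": 0,"fingers": 0},
  {"x": 0,"y": 0,"z": -0.4,"wx": 0,"wy": 0,"wz": 0,"fingers": 0},
  {"x": 0,"y": 0,"z": -0.6,"wx": 0,"wy": 0,"wz": 0,"fingers": 0},
  {"x": 0,"y": 0,"z": -0.72,"wx": 0,"wy": 0,"wz": 0,"fingers": 0},
  {"x": 0,"y": 0,"z": -0.82,"wx": 0,"wy": 0,"wz": 0,"fingers": 0},
  {"x": 0,"y": 0,"z": -0.92,"wx": 0,"wy": 0,"wz": 0,"fingers": 0},
  {"x": 0,"y": 0,"z": -1.0,"wx": 0,"wy": 0,"wz": 0,"fingers": 0},
  {"x": -0.02,"y": 0,"z": -1.08,"wx": 0,"wy": 0,"wz": 0,"fingers": 0},
  {"x": -0.04,"y": 0,"z": -1.16,"wx": 0,"wy": 0,"wz": 0,"fingers": 0},
  {"x": -0.06,"y": 0,"z": -1.24,"wx": 0,"wy": 0,"wz": 0,"fingers": 0},
])

```text
t: 19.0
position: [0.582, -0.1236, 0.0367]
orientation: [2.167, 0.094, -2.181]
wrist_force: [-4.9, -4.9, -1.7]
opening: 0.006
```

```bash
python3 snap.py w18; python3 snap.py t18 top
```

```text
19.0 [ 0.582  -0.1236  0.0367] yaw 0.0897 [-4.9 -4.9 -1.7]
19.05 [ 0.5824 -0.1235  0.0367] yaw 0.0897 [-6.1 -4.4  0.2]
```

View pics/w18.png

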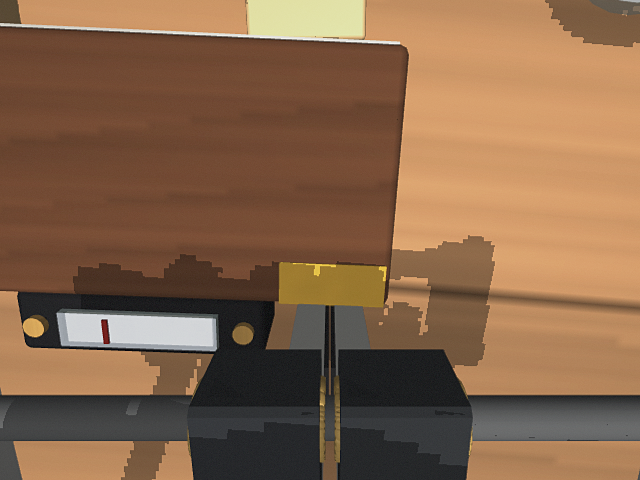

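View pics/t18c.png

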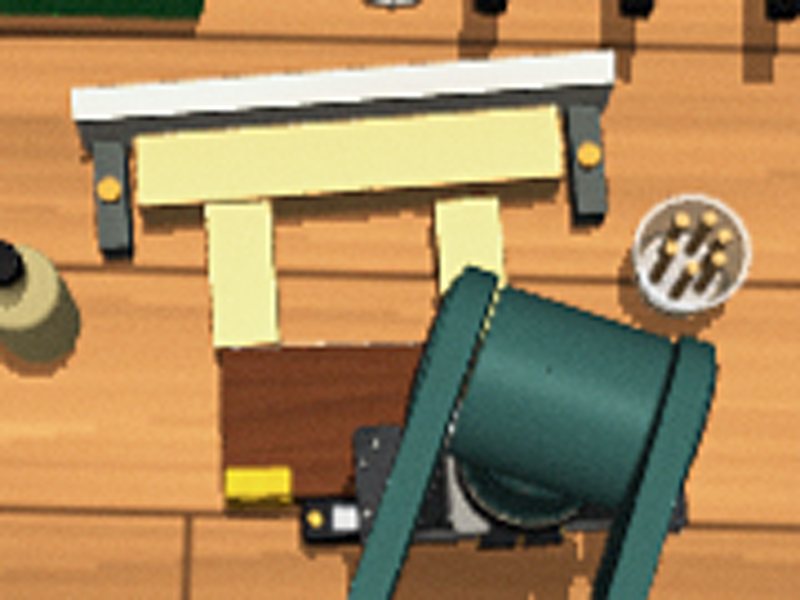

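```bash
python3 fit.py w18 "{'FR':(406,47),'RR':(387,305),'PR':(279,304)}"; python3 rl.py w18 .04 250,36 363,38
```

```text
block [ 0.6343 -0.0468  0.0594] res [ 0.9 -4.3  0.2  4.  -1.2  2.1] in jig -0.1307 -0.0057 -0.0256
front L,R x in jig (rails at -.090): [-0.0822 -0.0871]
right TCP at -.072: [ 0.5668 -0.1249  0.    ]
left TCP at -.072: [0.558  0.0228 0.    ]
250,36 [ 0.6848 -0.0877  0.04  ] jig -0.0838 -0.0508
363,38 [ 0.6876 -0.1255  0.04  ] jig -0.0843 -0.0887
```

send_rows([
  {"x": 0,"y": 0,"z": -0.03,"wx": 0,"wy": 0,"wz": 0,"fingers": 0},
  {"x": 0,"y": 0,"z": -0.06,"wx": 0,"wy": 0,"wz": 0,"fingers": 0},
  {"x": 0,"y": 0,"z": -0.09,"wx": 0,"wy": 0,"wz": 0,"fingers": 0},
  {"x": 0,"y": 0,"z": -0.12,"wx": 0,"wy": 0,"wz": 0,"fingers": 0},
])

```text
t: 19.5
position: [0.5848, -0.1234, 0.0367]
orientation: [2.167, 0.094, -2.181]
wrist_force: [-6.6, -5.1, 0.8]
opening: 0.002
```

send_rows([
  {"x": 0,"y": 0,"z": -0.02,"wx": 0,"wy": 0,"wz": 0,"fingers": 0},
  {"x": 0,"y": 0,"z": -0.04,"wx": 0,"wy": 0,"wz": 0,"fingers": 0},
])

```text
t: 19.7
position: [0.5858, -0.1233, 0.0367]
orientation: [2.167, 0.094, -2.181]
wrist_force: [-8.2, -4.3, 0.1]
opening: 0.003
```

send_rows([
  {"x": 0,"y": 0,"z": -0.02,"wx": 0,"wy": 0,"wz": 0,"fingers": 0},
  {"x": 0,"y": 0,"z": -0.04,"wx": 0,"wy": 0,"wz": 0,"fingers": 0},
])

```text
t: 19.9
position: [0.5868, -0.1233, 0.0367]
orientation: [2.167, 0.094, -2.181]
wrist_force: [-6.6, -4.8, 0.9]
opening: 0.003
```

send_rows([
  {"x": 0,"y": 0,"z": -0.02,"wx": 0,"wy": 0,"wz": 0,"fingers": 0},
  {"x": 0,"y": 0,"z": -0.04,"wx": 0,"wy": 0,"wz": 0,"fingers": 0},
])

```text
t: 20.1
position: [0.5877, -0.1232, 0.0367]
orientation: [2.167, 0.094, -2.181]
wrist_force: [-6.5, -3.7, 1.1]
opening: 0.008
```

send_rows([
  {"x": 0,"y": 0,"z": -0.02,"wx": 0,"wy": 0,"wz": 0,"fingers": 0},
  {"x": 0,"y": 0,"z": -0.04,"wx": 0,"wy": 0,"wz": 0,"fingers": 0},
])

```text
t: 20.3
position: [0.5886, -0.1232, 0.0368]
orientation: [2.167, 0.094, -2.181]
wrist_force: [-6.5, -4.2, 0.9]
opening: 0.001
```

```bash
python3 snap.py w19; python3 snap.py t19 top
```

```text
20.3 [ 0.5886 -0.1232  0.0368] yaw 0.0897 [-6.5 -4.2  0.9]
20.35 [ 0.5887 -0.1231  0.0367] yaw 0.0898 [-6.9 -4.7  0.5]
```

View pics/w19.png

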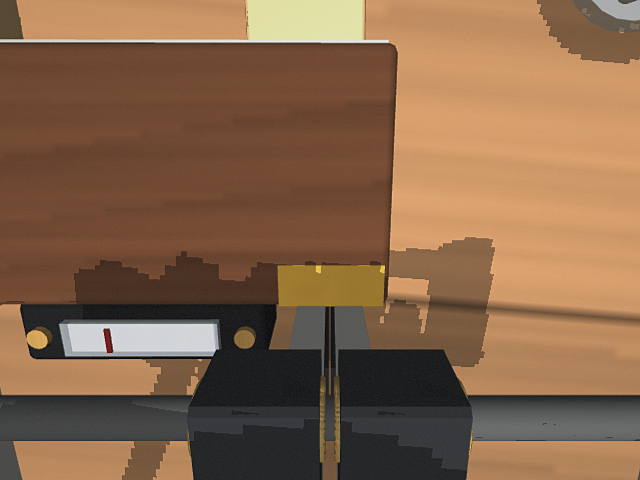

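View pics/t19c.png

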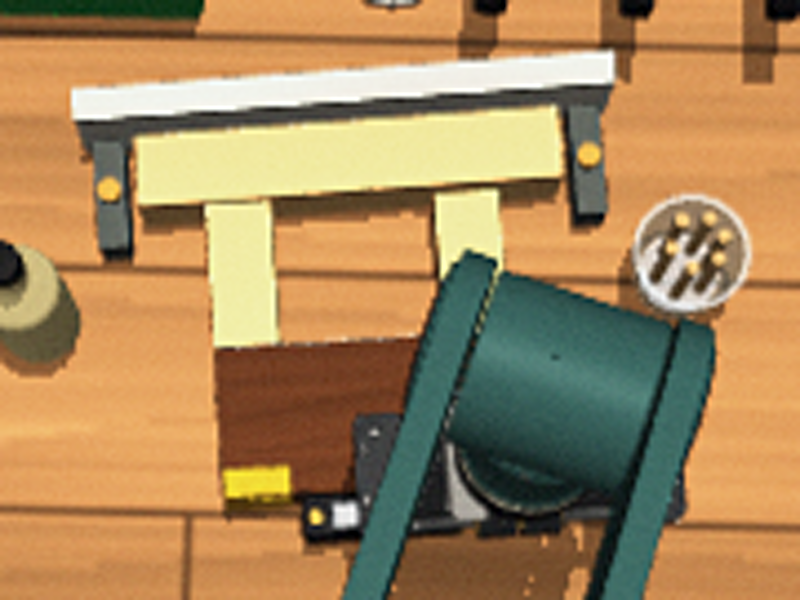

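send_rows([
  {"x": 0,"y": 0,"z": -0.02,"wx": 0,"wy": 0,"wz": 0,"fingers": 0},
  {"x": 0,"y": 0,"z": -0.04,"wx": 0,"wy": 0,"wz": 0,"fingers": 0},
])

```text
t: 20.6
position: [0.5894, -0.123, 0.0367]
orientation: [2.166, 0.094, -2.182]
wrist_force: [-7.4, -5.4, 1.0]
opening: 0.005
```

send_rows([
  {"x": 0,"y": 0,"z": -0.02,"wx": 0,"wy": 0,"wz": 0,"fingers": 0},
  {"x": 0,"y": 0,"z": -0.04,"wx": 0,"wy": 0,"wz": 0,"fingers": 0},
])

```text
t: 20.8
position: [0.5903, -0.1229, 0.0367]
orientation: [2.165, 0.094, -2.182]
wrist_force: [-8.4, -5.8, 1.6]
opening: 0.004
```

send_rows([
  {"x": 0,"y": 0,"z": -0.02,"wx": 0,"wy": 0,"wz": 0,"fingers": 0},
  {"x": 0,"y": 0,"z": -0.04,"wx": 0,"wy": 0,"wz": 0,"fingers": 0},
])

```text
t: 21.0
position: [0.591, -0.1229, 0.0368]
orientation: [2.165, 0.094, -2.183]
wrist_force: [-8.9, -5.1, 2.5]
opening: 0.003
```

send_rows([
  {"x": -0.01,"y": 0,"z": -0.02,"wx": 0,"wy": 0,"wz": 0,"fingers": 0},
  {"x": -0.02,"y": 0,"z": -0.04,"wx": 0,"wy": 0,"wz": 0,"fingers": 0},
])

```text
t: 21.2
position: [0.5921, -0.1226, 0.0368]
orientation: [2.165, 0.095, -2.183]
wrist_force: [-7.3, -4.7, -1.4]
opening: 0.005
```

send_rows([
  {"x": -0.01,"y": 0,"z": -0.02,"wx": 0,"wy": 0,"wz": 0,"fingers": 0},
  {"x": -0.02,"y": 0,"z": -0.04,"wx": 0,"wy": 0,"wz": 0,"fingers": 0},
])

```text
t: 21.4
position: [0.5926, -0.1225, 0.0368]
orientation: [2.164, 0.095, -2.184]
wrist_force: [-9.4, -4.6, -1.3]
opening: 0.003
```

```bash
python3 snap.py w20; python3 snap.py t20 top
```

```text
21.4 [ 0.5926 -0.1225  0.0368] yaw 0.0901 [-9.4 -4.6 -1.3]
21.45 [ 0.5925 -0.1225  0.0368] yaw 0.0901 [-9.4 -5.2 -0.7]
```

View pics/w20.png

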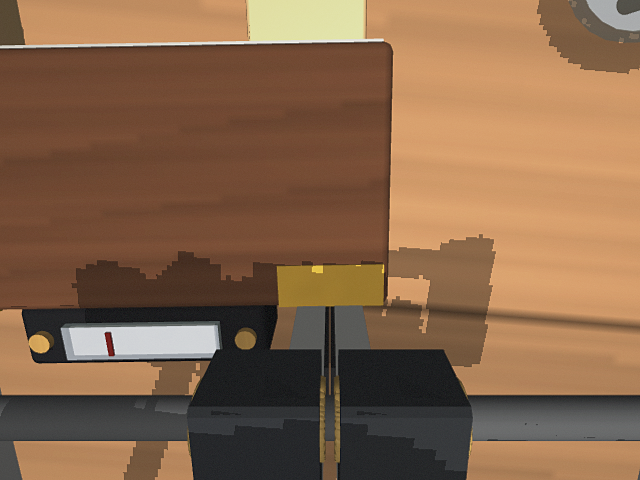

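View pics/t20c.png

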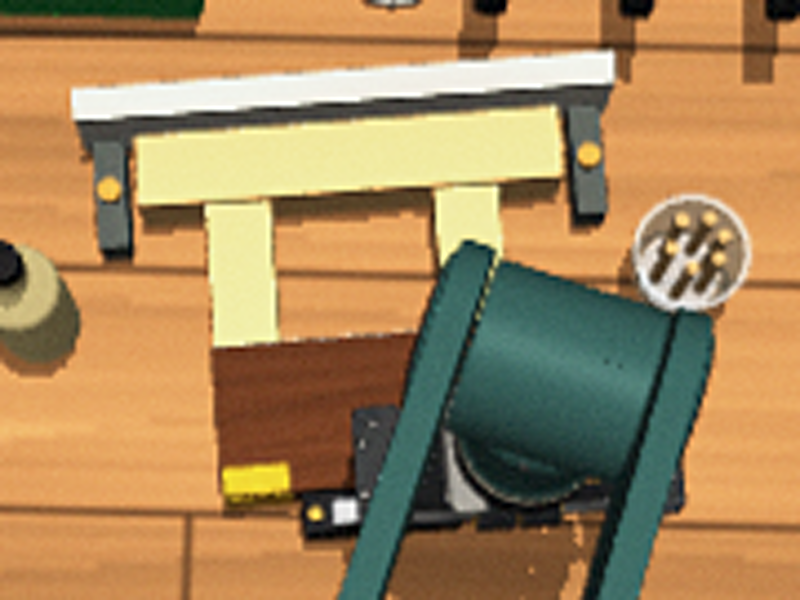

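send_rows([
  {"x": 0,"y": 0,"z": -0.02,"wx": 0,"wy": 0,"wz": 0,"fingers": 0},
  {"x": 0,"y": 0,"z": -0.04,"wx": 0,"wy": 0,"wz": 0,"fingers": 0},
])

```text
t: 21.7
position: [0.5926, -0.1224, 0.0368]
orientation: [2.161, 0.095, -2.187]
wrist_force: [-11.4, -4.7, 1.1]
opening: 0.005
```

send_rows([
  {"x": 0,"y": 0,"z": -0.02,"wx": 0,"wy": 0,"wz": 0,"fingers": 0},
  {"x": 0,"y": 0,"z": -0.04,"wx": 0,"wy": 0,"wz": 0,"fingers": 0},
])

```text
t: 21.9
position: [0.5926, -0.1224, 0.0368]
orientation: [2.159, 0.095, -2.189]
wrist_force: [-14.2, -5.2, 3.2]
opening: 0.003
```

send_rows([
  {"x": 0,"y": 0,"z": -0.02,"wx": 0,"wy": 0,"wz": 0,"fingers": 0},
  {"x": 0,"y": 0,"z": -0.04,"wx": 0,"wy": 0,"wz": 0,"fingers": 0},
])

```text
t: 22.1
position: [0.5926, -0.1224, 0.0368]
orientation: [2.156, 0.095, -2.192]
wrist_force: [-16.6, -5.7, 4.7]
opening: 0.003
```

Right rail is stopped hard. Lean to about 22 N, relieving the vertical part.

send_rows([
  {"x": -0.06,"y": 0,"z": -0.04,"wx": 0,"wy": 0,"wz": 0,"fingers": 0},
  {"x": -0.1,"y": 0,"z": -0.08,"wx": 0,"wy": 0,"wz": 0,"fingers": 0},
])

```text
t: 22.3
position: [0.5927, -0.1218, 0.0372]
orientation: [2.152, 0.097, -2.198]
wrist_force: [-16.4, -6.4, -2.9]
opening: 0.008
```

send_rows([
  {"x": 0,"y": 0,"z": -0.03,"wx": 0,"wy": 0,"wz": 0,"fingers": 0},
  {"x": 0,"y": 0,"z": -0.05,"wx": 0,"wy": 0,"wz": 0,"fingers": 0},
])

```text
t: 22.5
position: [0.5927, -0.1217, 0.0369]
orientation: [2.148, 0.097, -2.202]
wrist_force: [-20.6, -5.6, 1.3]
opening: 0.007
```

send_rows([
  {"x": 0,"y": 0,"z": -0.03,"wx": 0,"wy": 0,"wz": 0,"fingers": 0},
  {"x": 0,"y": 0,"z": -0.05,"wx": 0,"wy": 0,"wz": 0,"fingers": 0},
  {"x": 0,"y": 0,"z": -0.05,"wx": 0,"wy": 0,"wz": 0,"fingers": 0},
  {"x": 0,"y": 0,"z": -0.05,"wx": 0,"wy": 0,"wz": 0,"fingers": 0},
  {"x": 0,"y": 0,"z": -0.05,"wx": 0,"wy": 0,"wz": 0,"fingers": 0},
])

```text
t: 23.0
position: [0.5927, -0.1217, 0.0369]
orientation: [2.145, 0.097, -2.205]
wrist_force: [-23.1, -5.9, 3.9]
opening: 0.005
```

```bash
python3 snap.py w21
```

```text
23.0 [ 0.5927 -0.1217  0.0369] yaw 0.0898 [-23.1  -5.9   3.9]
```

View pics/w21.png

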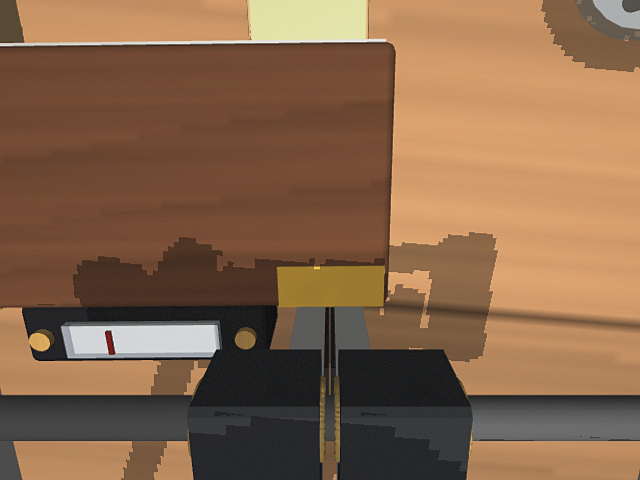

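send_rows([
  {"x": 0,"y": 0,"z": 0.6,"wx": 0,"wy": 0,"wz": 0,"fingers": 0},
  {"x": 0,"y": 0,"z": 1.2,"wx": 0,"wy": 0,"wz": 0,"fingers": 0},
  {"x": -1.2,"y": 0,"z": 1.8,"wx": 0,"wy": 0,"wz": 0,"fingers": 0},
  {"x": -3,"y": 0,"z": 1.8,"wx": 0,"wy": 0,"wz": 0,"fingers": 0},
  {"x": -5,"y": -1.6,"z": 1.4,"wx": 0,"wy": 0,"wz": 0,"fingers": 0},
  {"x": -7,"y": -3,"z": 1,"wx": 0,"wy": 0,"wz": 0,"fingers": 0},
  {"x": -8.5,"y": -3.2,"z": 0.5,"wx": 0,"wy": 0,"wz": 0,"fingers": 0},
  {"x": -8.5,"y": -3.2,"z": 0.5,"wx": 0,"wy": 0,"wz": 0,"fingers": 0},
  {"x": -8.5,"y": -3.2,"z": 0.5,"wx": 0,"wy": 0,"wz": 0,"fingers": 0},
])

```text
t: 23.95
position: [0.5862, -0.0404, 0.2578]
orientation: [2.183, 0.099, -2.164]
wrist_force: [-0.1, -0.1, 0.4]
opening: 0.0
```

```bash
python3 snap.py w22; python3 snap.py t22 top
```

```text
23.95 [ 0.5862 -0.0404  0.2578] yaw 0.0926 [-0.1 -0.1  0.4]
24.0 [ 0.5849 -0.041   0.2548] yaw 0.0916 [ 0.2  0.1 -1.9]
```

View pics/w22.png

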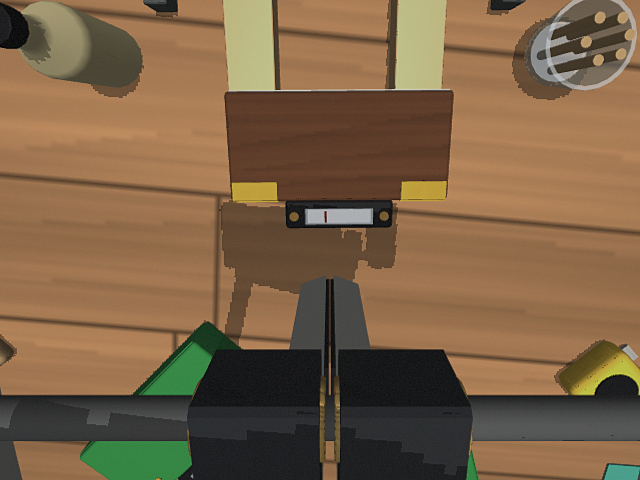

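View pics/t22c.png

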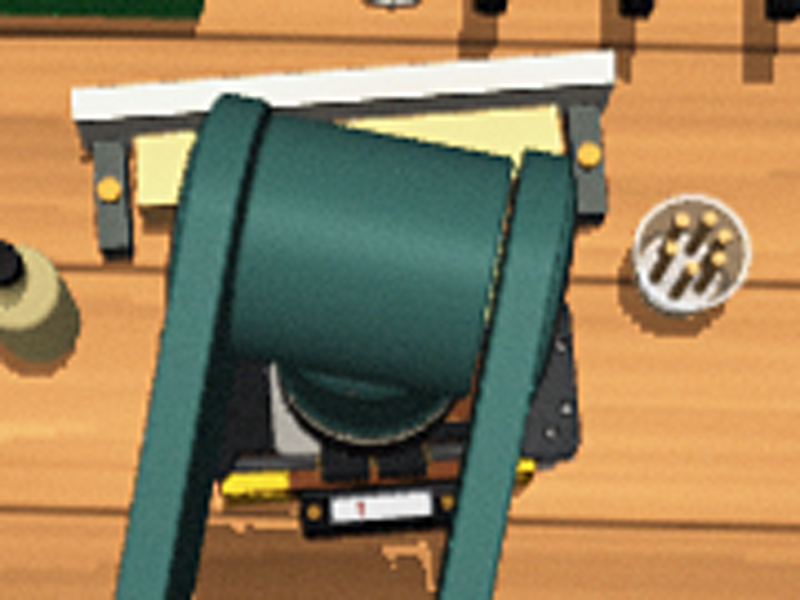

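```bash
python3 snap.py w23
python3 - <<'E'
import cv2
i=cv2.imread("pics/w23.png");cv2.imwrite("pics/w23c.png",cv2.resize(i[60:240,210:470],(780,540),interpolation=cv2.INTER_CUBIC))
E
```

```text
24.05 [ 0.5839 -0.0413  0.2527] yaw 0.0907 [ 1.1  1.  -0.9]
```

View pics/w23c.png

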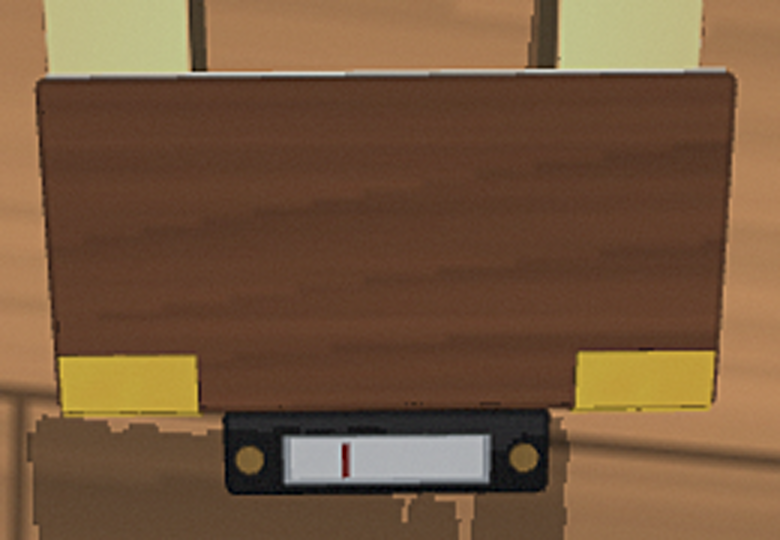

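```bash
python3 fit.py w23 "{'FL':(222.7,86),'FR':(455,84.3),'RR':(447.7,196),'RL':(230.7,197.3)}"; python3 rl.py w23 .04 225.5,84.5 273,84 396,83.5 443.5,83
python3 - <<'E'
from h import *
i=cv2.imread("pics/w23.png")
cv2.imwrite("pics/w23d.png",np.hstack([cv2.resize(i[70:100,215:285],(390,200),interpolation=cv2.INTER_NEAREST),cv2.resize(i[70:100,390:460],(390,200),interpolation=cv2.INTER_NEAREST)]))
E
```

```text
block [ 0.6418 -0.0442  0.0972] res [-2.1 -0.5  2.3 -0.6  1.7  0.9 -2.   1.1] in jig -0.123 -0.0037 0.0122
front L,R x in jig (rails at -.090): [-0.0782 -0.0759]
right TCP at -.072: [ 0.5773 -0.1248  0.    ]
left TCP at -.072: [0.5629 0.0225 0.    ]
225.5,84.5 [0.6798 0.0533 0.04  ] jig -0.0768 0.0902
273,84 [0.6837 0.0143 0.04  ] jig -0.0762 0.051
396,83.5 [ 0.6933 -0.0866  0.04  ] jig -0.0753 -0.0504
443.5,83 [ 0.6972 -0.1256  0.04  ] jig -0.0747 -0.0895
```

View pics/w23d.png

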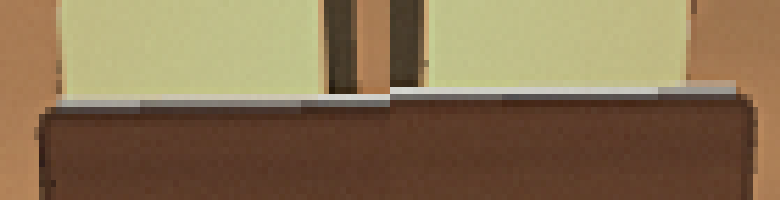

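Run:
```python
from cell import r
print(r.get_obs()['wrist_force']); print(r.finish_job())
```

```text
[-0.14235432  0.08713323 -1.29839198]
the job is handed in; nothing more can be done
None
```

I walked the block forward with right, left, right and left pushes. The last left push drove the left rail home, and a final right push drove the right rail home. The job was handed in at about 24 s; it reported no verdict, so the result below rests on my own checks.

- **Pressing:** I leaned on each rail once it had stopped, with the wrist reading about 23 N. About 6.5 N of that goes into bench friction, so I estimate 15 N or so on the pine. That is an estimate; I could not measure the force on the rails directly.
- **Rail travel:** By the camera the left rail moved about 12 mm, and by the arm's travel in contact 9 mm. The right rail moved about 12 mm by the camera. Both are past the 6 mm needed.
- **Final position:** The last wrist picture shows no visible gap at either rail end. The block measures about 0.01 rad out of square and 4 mm to the right of centre, and it lies flat. These figures are good to a few mm and about 0.01 rad.
- **Other things:** The bottle and cup look unmoved in the top pictures. I did not re-check the mallet, tape measure and try square against their starting places, but I worked well away from them. The arm was clear of everything at hand-in.

No check failed.

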